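# Weigh a tool tote on a sprung hand scale

### The job

Weigh the small blue tote with the hand scale: take the scale by its orange handle, pass its hook under the tote's bar and lift gently until the tote hangs just clear of the bench, never more than 25 mm up, and hold it there still for two seconds. Then lower the tote softly, upright, to where it stood, unhook, and stand the scale upright on its foot on the bench beside the tote, clear of it. Do not tip or ram the tote, and leave the other things alone.

Things in the scene. Friction and masses are not known exactly. Their poses are not given: they have to be found in the camera images.
- tote: Open blue steel tool tote full of metal bushings (one rigid piece), 84 mm along its x, 130 along its y, tray 36 mm high; weight unknown, 0.3 to 0.9 kg, centre of mass low and near the middle. Blue end plates (y = +-63 mm, 34 mm wide, 95 mm high) carry a bar handle along its y; nothing else is higher than 36 mm. Origin: centre of the underside, z up.
- tote_bar (a point): Middle of the tote's round bar handle: 10 mm diameter, 122 mm free length along the tote's y axis, axis 85 mm above the underside.
- scale: Hand scale, 150 mm high, 0.21 kg, standing on the flat foot of its hook: orange handle on an aluminium tube (26 mm diameter), out of which a rod with a steel C-hook draws against a spring. Frame of handle and tube; origin 137 mm below the handle's centre (underside of the foot when slack); z up the tube; x points the way the hook's mouth opens.
- scale_grip (a point): Centre of the orange T-handle: 28 mm thick along the scale's x, 64 mm long along its y, 26 mm high; take it from above across the 28 mm. It is 137 mm above the foot's underside when slack.
- hook_seat (a point): Saddle floor of the C-hook, on the tube's axis, 6 mm above the foot's underside; axes as the scale's. Foot 52 (x) by 50 mm (y). 45-degree flanks rise to the red lip at the mouth (+x, out to x = 26 mm) and to the back column (inner face x = -18 mm), up to 18 mm above the underside; top arm's underside at 52 mm. So the mouth is 34 mm high; a lifted bar settles between the flanks.
- scale_hook (a joint): How far the hook is drawn out of the tube, m: 0 slack, at most 0.085. Spring 100 N/m, preloaded so that the hook's own weight does not draw it; a tote of 0.3 to 0.9 kg draws it some 15 to 80 mm.
- spray: Bystander: green bottle, 52 mm diameter, 150 mm high; origin at the centre of its underside.
- tin: Bystander: tin can, 68 mm diameter, 75 mm high; origin at the centre of its underside.
- driver: Bystander: red-handled screwdriver lying on the bench; origin at its underside, about mid-length.
Things that resemble listed ones, but are neither listed nor needed, are in the scene too. Leave any yellow look-alike of the tote alone.

How it is judged:
On the way, in this order (a step that is already met when the one before it is completed fails the run):
1. the hook is under the bar and the spring begins to carry the tote (value of joint scale_hook above 0.008 m and distance between hook_seat and tote_bar below 0.03 m), for 0.05 s.
2. the tote hangs still and level from the scale, 4 to 25 mm clear of the bench, for 1.5 s (height (world z) of tote between 0.004 and 0.025 m and angle between tote's own z axis and vertical below 0.12 rad and linear speed of tote below 0.05 m/s and value of joint scale_hook above 0.01 m and contact force between the fingers and tote below 0.1 N), for 1.5 s.
3. the tote stands on the bench again and the spring is slack (height (world z) of tote below 0.002 m and angle between tote's own z axis and vertical below 0.05 rad and value of joint scale_hook below 0.004 m), for 0.1 s.
At the end, for the whole second after the job is handed in: The tote stands upright on the bench within 50 mm of where it started; the scale stands slack and upright on its foot on the bench, not touching the tote, its axis at least 70 mm from the tote's centre; both are at rest and released (height (world z) of tote below 0.003 m and angle between tote's own z axis and vertical below 0.05 rad and distance of tote from where it was at the start of the episode below 0.05 m and linear speed of each of tote, scale below 0.02 m/s and angle between scale's own z axis and vertical below 0.08 rad and height (world z) of hook_seat below 0.01 m and value of joint scale_hook below 0.004 m and contact force between scale and tote below 0.05 N and horizontal distance between scale and tote above 0.07 m).
It fails at once if the tote is lifted more than 25 mm above the bench (height (world z) of tote above 0.025 m).
It fails at once if the tote is tipped (more than 0.35 rad) (angle between tote's own z axis and vertical above 0.35 rad).
It fails at once if the scale presses on the tote with more than 20 N (contact force between scale and tote above 20 N).
It fails at once if the tote strikes the bench or anything else with more than 30 N (contact force between tote and anything else above 30 N).
It fails at once if a bystander is moved more than 15 mm (distance of any of spray, tin, driver from where it was at the start of the episode above 0.015 m).
It also fails if it takes over 72 s, if anything falls off the work surface, if the arm or the gripper's body presses on something with over 40 N, if the wrist force passes 120 N, or if a joint passes its speed limit or range.

### The arm

A 6-joint arm with a two-finger parallel gripper is mounted at the origin on the work surface. World frame = base frame: x ahead of the robot, y to its left, z up, the work surface at z = 0. Lengths are in m, angles in rad, forces in N, time in s.
With the tool pointing down it reaches from about 0.325 to 0.9 m from the base axis. Payload 6.1 kg.
Tool frame: the origin (TCP) lies on the centre line of the jaws, within the pads' length; the fingertips stand 17 mm ahead of it and the grasp point (between the pads) lies 2 mm behind it; z points along the fingers, y is the direction in which the jaws open and shut (so a half turn about z gives the same grasp; the last joint's range is limited). The gripper opens to 85 mm and grips with 20 to 120 N. Pads are 22 mm wide; open, the fingers measure 114 mm over their backs; the gripper's body (76 mm by 85 mm) begins 54 mm behind the grasp point. The pads swing forward as they close: fully open they stand 13 mm farther back than shut.
Start: joints at [-0.126, 0.22, 1.526, -0, 1.395, -0.126], TCP at [0.625, -0, 0.248] pointing down, gripper open.
Joint ranges: [-2.98, 2.98], [-0.91, 2.08], [0.09, 2.57], [-1.24, 4.39], [0.2, 2.65], [-2.68, 2.68]. Speed limits (rad/s): [2.57, 2.57, 3.01, 3.14, 3.14, 3.14].

### API

Orientations are given as a 3x3 rotation matrix whose columns are the frame's x, y, z axes.
In Python, from bench import monitor, eyes, ticket gives the robot as it stands.
- The arm moves only by the tool play_rows, never from a script. Its argument "plan" is a list of rows, each an object with "slide": the shift along the world's x, y, z in cm, a list of three; "rotation": the turn, a rotation vector about the world's x, y, z in rad, a list of three. In form: [{"slide": [tx, ty, tz], "rotation": [ax, ay, az]}, ...]. A call has 1 to 20 rows; each row shifts and turns the pose as measured when the row begins; what a row does not reach is not made up. A row lasts 1/8 s, in which the tool goes at most 62.5 mm and 10.7 degrees, less where a joint would pass 70% of its speed; a pose out of reach is approached as far as the arm can. A call with a gripper value outside its range is refused whole. "gripper" is the finger opening in cm, from 0 to 8.54, set as the call begins (left out, the last holds). The fingers move at their own pace and stop on an object; "grip_force" is the grip in N (left out, the last holds). Time passes only in rows, so rows that do not move let the fingers close. It gives the time, the measured TCP pose, the force and the opening at its end, in the units of the state.
- monitor.state(): the state, without advancing time (a new reading comes with each control period).
- eyes.get_image(name): name is "scene" or "side" or "wrist"; returns the picture (384x512x3 uint8, red, green, blue); there is no depth.
- eyes.camera_model(name): a dict with "mtx" (3x3 intrinsics, pixels), "R" (3x3) and "t" (3): a world point X has camera coordinates R X + t. Camera axes: x right, y down, z forward; pixel columns grow to the right and rows downward; lengths in m; the calibration is good to about 2 mm. A picture is of the moment at which its call begins: read the wrist's pose just before it. camera_model takes no time and is no camera call; for the wrist camera it gives the pose at the moment of the call.
- ticket.close_job(): hands the job in, once; it reports no verdict.
The state is a dict: "time_s": time; "joint_positions": joint angles; "joint_vel": joint speeds; "joint_torque": joint torques, N m; "tool_pos": TCP position; "eef_rot": TCP orientation; "wrist_force": force on the tool from outside, world axes, zero at the start; "torque": the same for the moment, N m; "finger_gap": finger opening in m.
Only numpy, scipy, OpenCV 4.12 (cv2) and the standard library are available. Lean on these libraries where they do the work, as an engineer would, in place of code of your own. Each camera call takes 0.05 s, during which the arm holds its last target.

## Working session

There is one attempt and no reset: what is moved stays moved. The work goes in short steps, Python scripts to look and compute and a tool call to move; the robot and the scene stay as the last step left them, time stands still between calls to the robot, and variables do not carry over. Pictures are saved under pics/ and viewed, and the job is handed in when it is done.

Besides the shell and the picture viewer there is one more tool, called after "Emit:" as name(argument=value, ...), one argument or row to a line, values as JSON. play_rows: Moves the arm, as the interface text tells. Its arguments: {"type":"object","properties":{"plan":{"type":"array"},"gripper":{"type":"number"},"grip_force":{"type":"number"}},"required":["plan"]}

```bash
mkdir -p pics; ls
python3 - <<'E'
from bench import monitor, eyes
import cv2
s=monitor.state(); print(s['time_s'],s['tool_pos'],s['wrist_force'],s['finger_gap'])
for n in ("scene","side","wrist"):
    m=eyes.camera_model(n); print(n,m['mtx'],m['R'],m['t'])
    cv2.imwrite(f"pics/{n}0.png",eyes.get_image(n)[:,:,::-1])
E
```

```text
pics
0.0 [6.24436384e-01 6.64448582e-05 2.47209446e-01] [-0.21759752 -1.04733526  0.30451403] 0.08554584359842046
scene [[385.18844301   0.         252.46268564]
 [  0.         385.18844301 192.35058378]
 [  0.           0.           1.        ]] [[-0.08360253  0.99649806  0.00149747]
 [ 0.58052782  0.04992544 -0.81270837]
 [-0.80993708 -0.06707515 -0.58266874]] [ 0.0578205  -0.27904278  1.8851145 ]
side [[425.3710247    0.         252.27481375]
 [  0.         425.3710247  190.0905978 ]
 [  0.           0.           1.        ]] [[ 0.88105862 -0.47243075  0.02334305]
 [-0.21884825 -0.45089697 -0.86533078]
 [ 0.41933418  0.75729856 -0.50065731]] [-0.52006289  0.21656396  0.97045665]
wrist [[303.2167664    0.         258.34115603]
 [  0.         303.2167664  199.89985247]
 [  0.           0.           1.        ]] [[ 9.99999104e-01 -3.70512868e-04 -1.28622137e-03]
 [ 4.72079886e-05 -9.50565050e-01  3.10525496e-01]
 [-1.33769077e-03 -3.10525279e-01 -9.50564181e-01]] [-0.622816   -0.03961373  0.37865883]
```

View pics/scene0.png

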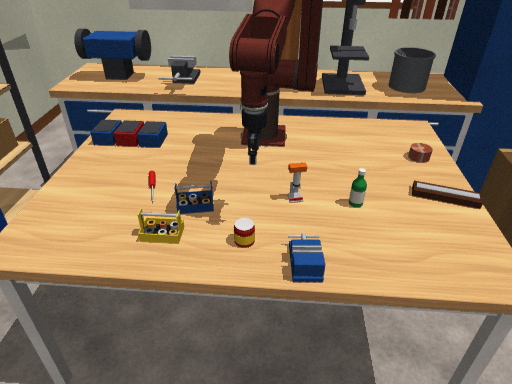

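View pics/side0.png

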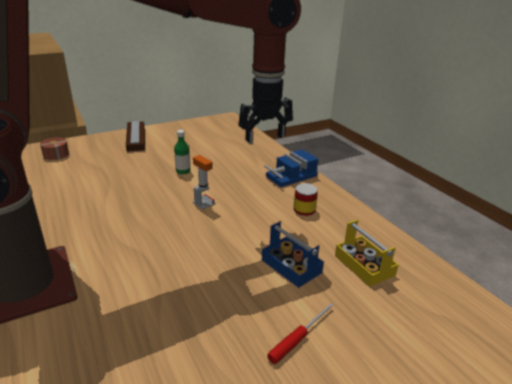

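View pics/wrist0.png

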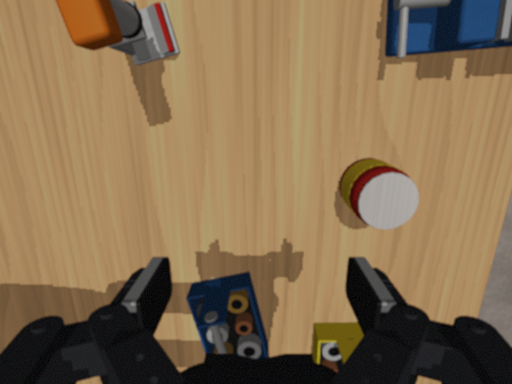

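```bash
cat > h.py <<'E'
import numpy as np, cv2
from bench import monitor, eyes
def grab(n,name=None):
    m=eyes.camera_model(n); im=eyes.get_image(n)[:,:,::-1].copy()
    if name: cv2.imwrite(f"pics/{name}.png",im)
    return m,im
def ray(m,u,v):
    d=m['R'].T@np.linalg.inv(m['mtx'])@np.array([u,v,1.]); c=-m['R'].T@m['t']; return c,d/np.linalg.norm(d)
def onz(m,u,v,z):
    c,d=ray(m,u,v); return c+d*(z-c[2])/d[2]
def tri(obs):
    A=np.zeros((3,3));b=np.zeros(3)
    for m,u,v in obs:
        c,d=ray(m,u,v);P=np.eye(3)-np.outer(d,d);A+=P;b+=P@c
    return np.linalg.solve(A,b)
def proj(m,X):
    p=m['mtx']@(m['R']@np.asarray(X,float)+m['t']); return p[:2]/p[2]
def crop(im,x0,y0,x1,y1,k,name):
    cv2.imwrite(f"pics/{name}.png",cv2.resize(im[y0:y1,x0:x1],None,fx=k,fy=k,interpolation=cv2.INTER_CUBIC))
E
python3 - <<'E'
from h import *
for n in ("scene","side","wrist"):
    im=cv2.imread(f"pics/{n}0.png"); h=cv2.cvtColor(im,cv2.COLOR_BGR2HSV)
    mk=cv2.inRange(h,(5,200,120),(14,255,255))
    k,l,st,c=cv2.connectedComponentsWithStats(mk)
    for i in range(1,k):
        if st[i,4]>30: print(n,'orange',st[i],c[i])
a=cv2.imread("pics/scene0.png")[150:230,150:330]; b=cv2.imread("pics/side0.png")
crop(cv2.imread("pics/scene0.png"),140,150,330,270,4,'c1')
crop(b,180,140,340,300,4,'c2')
E
```

```text
scene orange [289 163  18   8 122] [298.00819672 166.48360656]
side orange [194 156  17   9  77] [201.96103896 159.92207792]
wrist orange [  57    0   52   44 1600] [83.369375 19.245   ]
```

View pics/c1.png

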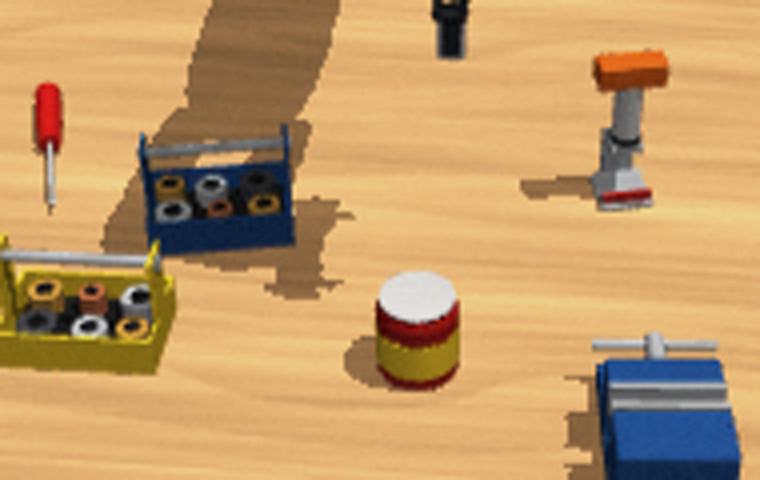

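View pics/c2.png

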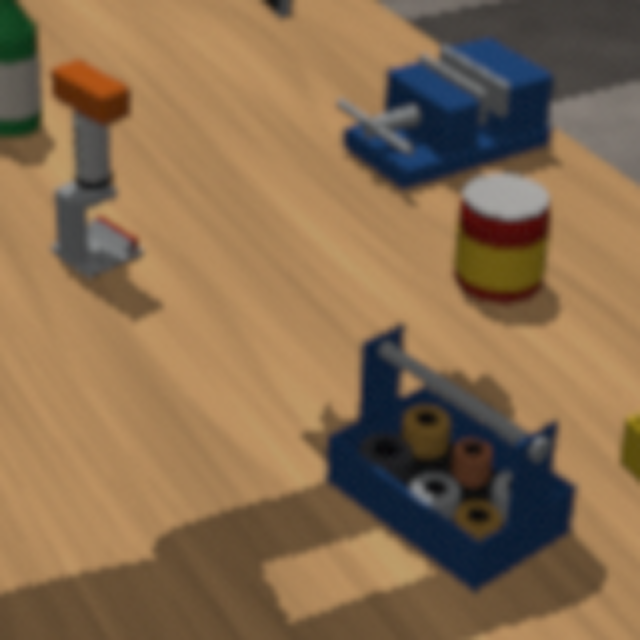

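Run:
```python
from h import *
S=eyes.camera_model("scene");D=eyes.camera_model("side");W=eyes.camera_model("wrist")
print('handle tri',tri([(S,297.5,167.5),(D,202.8,162.9)]), onz(S,297.5,167.5,.137),onz(D,202.8,162.9,.137))
a=tri([(S,177.2,188.3),(D,315,251.8)]);b=tri([(S,212,185.7),(D,276.2,226.7)])
print('bar',a,b,(a+b)/2,np.degrees(np.arctan2(-(b-a)[0],(b-a)[1])),np.linalg.norm(b-a))
# wrist: lip ends
p=[onz(W,158,5,.018),onz(W,177,50,.018)];print('lip',p,(p[0]+p[1])/2)
q=[onz(W,190,290,.095),onz(W,250,275,.095)];print('endplate top?',q)
for n,m in(('S',S),('D',D),('W',W)):
  print(n,-m['R'].T@m['t'])
W0=cv2.imread('pics/wrist0.png');crop(W0,40,0,280,110,3,'c3');crop(W0,150,230,350,384,4,'c4')
```

```text
handle tri [0.50408457 0.14709476 0.1362834 ] [0.50583743 0.14680299 0.137     ] [0.50359901 0.1464634  0.137     ]
bar [ 0.59854549 -0.2786627   0.08324463] [ 0.57058795 -0.15665202  0.0836173 ] [ 0.58456672 -0.21765736  0.08343097] 12.905962020017265 0.12517336097117385
lip [array([0.52127524, 0.17211459, 0.018     ]), array([0.53708902, 0.13077229, 0.018     ])] [0.52918213 0.15144344 0.018     ]
endplate top? [array([ 0.55035985, -0.11142988,  0.095     ]), array([ 0.6143078 , -0.09315986,  0.095     ])]
S [1.69365016 0.08275765 0.8715303 ]
D [ 0.0986549  -0.88297109  0.68540553]
W [0.62336864 0.07969127 0.37157634]
```

View pics/c3.png

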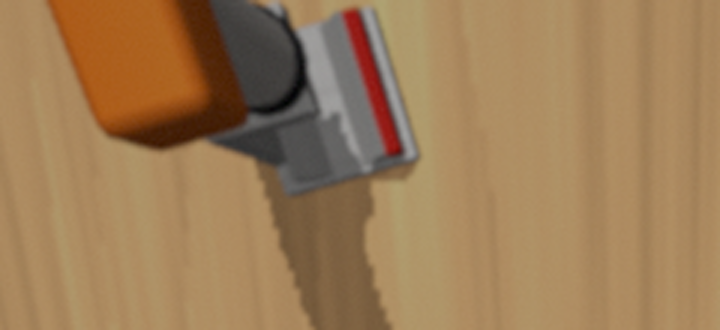

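View pics/c4.png

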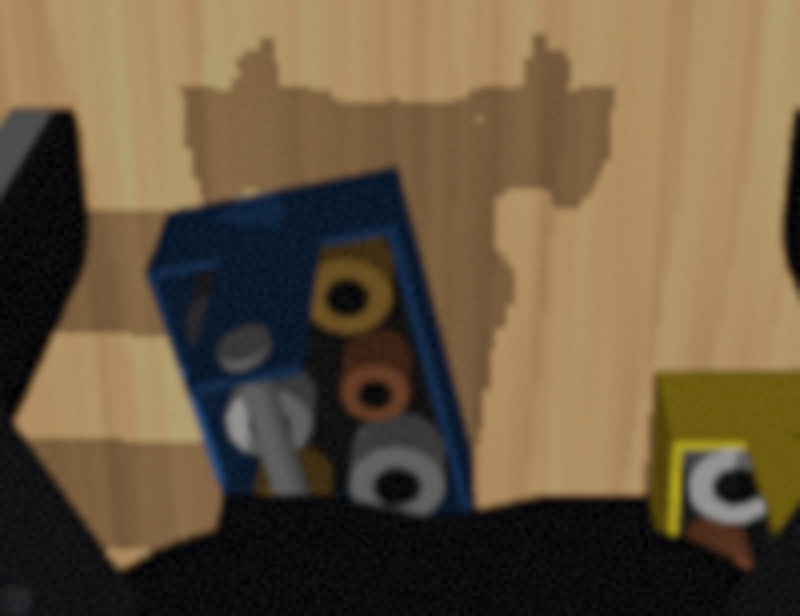

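The pictures show:
- **Scale:** orange T-handle at scene (297,168), wrist (83,19). There is only one, and its red lip faces about +20° from world x.
- **Tote:** what could be taken for it is the blue tote at scene (195,198), the yellow look-alike at (161,228), the bins at (130,133) and the blue vise at (307,258). I choose (195,198): the close crop shows blue end plates, a bar and bushings.

Measured: tote at (0.585, −0.218), yaw 13°; scale handle at (0.5045, 0.1465).

Emit:
play_rows(
  plan=[
    {"slide": [-2.4, 2.93, 0], "rotation": [0, 0, 0.07]},
    {"slide": [-2.4, 2.93, 0], "rotation": [0, 0, 0.07]},
    {"slide": [-2.4, 2.93, 0], "rotation": [0, 0, 0.07]},
    {"slide": [-2.4, 2.93, 0], "rotation": [0, 0, 0.07]},
    {"slide": [-2.4, 2.93, 0], "rotation": [0, 0, 0.07]},
    {"slide": [0, 0, 0], "rotation": [0, 0, 0]},
  ],
  gripper=8.54,
  grip_force=80,
)

```text
time_s: 0.9
tool_pos: [0.4995, 0.1496, 0.2447]
eef_rot: [[-0.352, 0.936, -0.005], [0.936, 0.352, -0.001], [0.001, -0.005, -1.0]]
wrist_force: [0.4, -0.8, 0.4]
finger_gap: 0.0857
```

Run:
```python
from h import *
s=monitor.state();print(s['tool_pos'],s['eef_rot'],s['wrist_force'])
m,im=grab('wrist','w1')
print(proj(m,[.5045,.1465,.150]),proj(m,[.5045,.1465,.137]))
```

```text
[0.49950439 0.14961295 0.24470578] [[-3.51849453e-01  9.36041551e-01 -5.30833474e-03]
 [ 9.36055674e-01  3.51851433e-01 -5.86968406e-04]
 [ 1.31831837e-03 -5.17542137e-03 -9.99985738e-01]] [ 0.4164467  -0.7560153   0.42100211]
[265.22632377 216.35971989] [264.95904586 210.58853761]
```

View pics/w1.png

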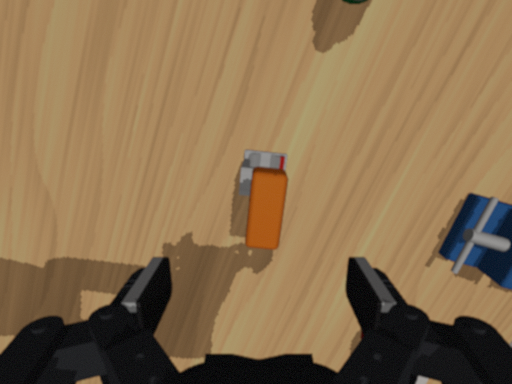

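Run:
```python
from h import *
m=eyes.camera_model('wrist'); im=cv2.imread('pics/w1.png'); h=cv2.cvtColor(im,cv2.COLOR_BGR2HSV)
mk=cv2.inRange(h,(5,200,100),(14,255,255))
c=max(cv2.findContours(mk,0,2)[0],key=cv2.contourArea)
P=np.array([onz(m,*p,.150)[:2] for p in c[:,0].astype(float)],np.float32)*1000
r=cv2.minAreaRect(P);print(r, cv2.boxPoints(r))
crop(im,220,130,320,260,5,'c5')
print(monitor.state()['time_s'])
```

```text
((503.79931640625, 149.82681274414062), (25.84061050415039, 62.98007583618164), 14.222293853759766) [[483.53842 177.17735]
 [499.01163 116.12763]
 [524.0602  122.47627]
 [508.587   183.526  ]]
0.95
```

View pics/c5.png

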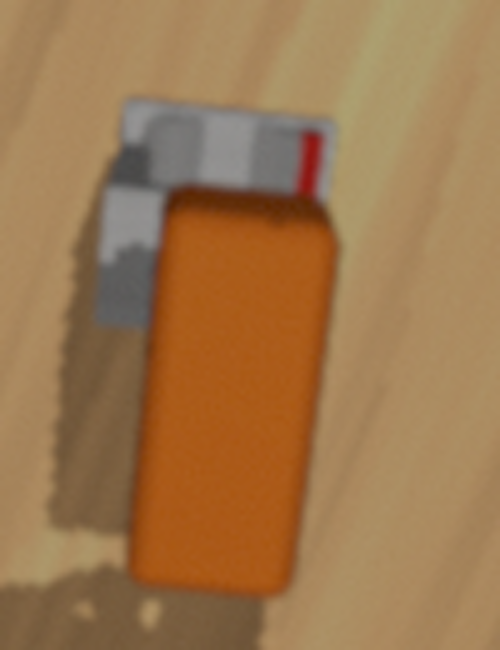

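The close-up shows the handle outline, with the red lip at crop (310,165). The scale's yaw is 14.5° and the handle is at (0.504, 0.148). I'll align and go down.

Emit:
play_rows(
  plan=[
    {"slide": [0.3, -0.1, -2], "rotation": [0, 0, -0.054]},
    {"slide": [0.2, -0.05, -2], "rotation": [0, 0, -0.054]},
    {"slide": [0, 0, -2], "rotation": [0, 0, 0]},
    {"slide": [0, 0, -1.5], "rotation": [0, 0, 0]},
    {"slide": [0, 0, 0], "rotation": [0, 0, 0]},
  ],
)

```text
time_s: 1.58
tool_pos: [0.5089, 0.1432, 0.1678]
eef_rot: [[-0.237, 0.971, -0.002], [0.971, 0.237, -0.002], [-0.002, -0.003, -1.0]]
wrist_force: [0.1, 0.3, 0.1]
finger_gap: 0.0854
```

Run:
```python
from h import *
s=monitor.state();print(s['tool_pos'],s['eef_rot'],s['wrist_force'])
m,im=grab('side','s2'); crop(im,140,80,290,220,5,'c6')
```

```text
[0.50886028 0.14320748 0.16784353] [[-0.23705685  0.97149305 -0.0023026 ]
 [ 0.97149414  0.23705144 -0.00239716]
 [-0.00178299 -0.00280523 -0.99999448]] [0.13150082 0.34009199 0.05358213]
```

View pics/c6.png

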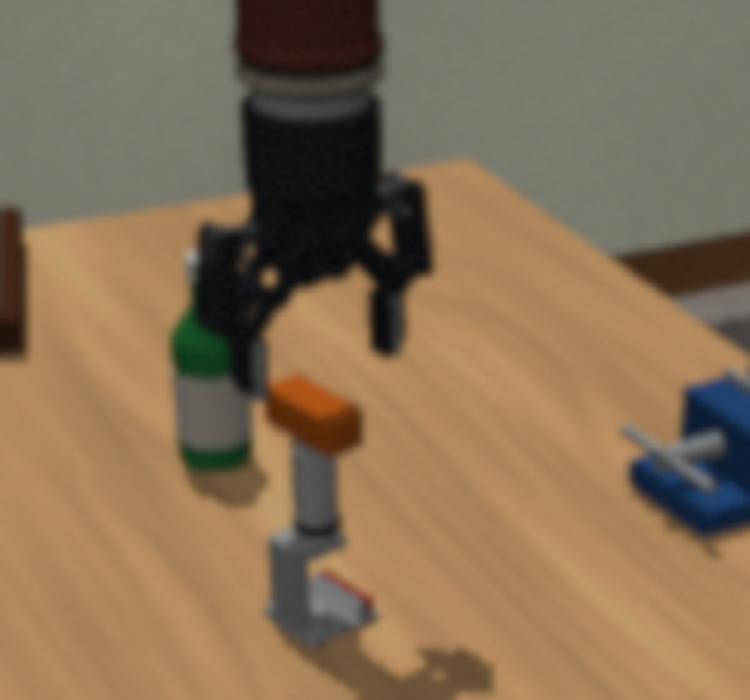

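Emit:
play_rows(
  plan=[
    {"slide": [-0.45, 0.45, 0], "rotation": [0, 0, 0]},
    {"slide": [0, 0, 0], "rotation": [0, 0, 0]},
    {"slide": [0, 0, 0], "rotation": [0, 0, 0]},
  ],
)

```text
time_s: 2.0
tool_pos: [0.5061, 0.1483, 0.1711]
eef_rot: [[-0.237, 0.971, 0.003], [0.971, 0.237, -0.002], [-0.002, 0.003, -1.0]]
wrist_force: [0.7, -0.6, 0.4]
finger_gap: 0.0854
```

Run:
```python
from h import *
s=monitor.state();print(s['tool_pos'],s['wrist_force'])
m,im=grab('wrist','w2')
h=cv2.cvtColor(im,cv2.COLOR_BGR2HSV)
mk=cv2.inRange(h,(5,200,100),(14,255,255))
c=max(cv2.findContours(mk,0,2)[0],key=cv2.contourArea)
P=np.array([onz(m,*p,.150)[:2] for p in c[:,0].astype(float)],np.float32)*1000
print(cv2.minAreaRect(P))
```

```text
[0.50609439 0.14829513 0.17112133] [ 0.69824239 -0.63007435  0.40482926]
((502.9610900878906, 151.9486846923828), (25.954225540161133, 63.21926498413086), 15.033857345581055)
```

View pics/w2.png

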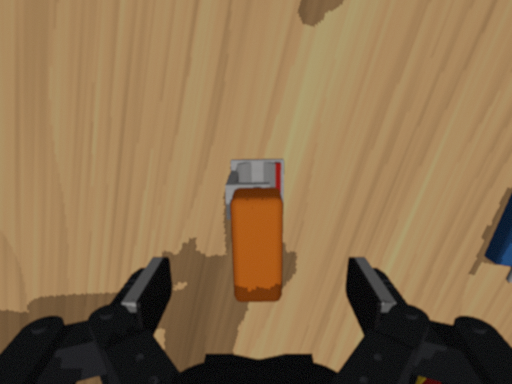

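Emit:
play_rows(
  plan=[
    {"slide": [-0.1, 0.1, -1.3], "rotation": [0, 0, 0]},
    {"slide": [0, 0, -1.2], "rotation": [0, 0, 0]},
    {"slide": [0, 0, -1.0], "rotation": [0, 0, 0]},
    {"slide": [0, 0, 0], "rotation": [0, 0, 0]},
    {"slide": [0, 0, 0], "rotation": [0, 0, 0]},
  ],
)

```text
time_s: 2.68
tool_pos: [0.5042, 0.1493, 0.1327]
eef_rot: [[-0.237, 0.971, 0.001], [0.971, 0.237, -0.002], [-0.002, 0.001, -1.0]]
wrist_force: [-0.3, 0.5, 0.2]
finger_gap: 0.0858
```

Run:
```python
from h import *
s=monitor.state();print(s['tool_pos'],s['wrist_force'])
m,im=grab('side','s3'); crop(im,140,80,290,220,5,'c7')
for i in range(4):
  s=monitor.state();print(s['time_s'],s['tool_pos'],s['wrist_force']); eyes.get_image('side')
```

```text
[0.50424727 0.14929162 0.13268897] [-0.27869576  0.54089332  0.1760629 ]
2.725 [0.50416449 0.1492701  0.13267132] [ 0.27186677 -0.67119502 -0.44744366]
2.775 [0.50430718 0.14929686 0.13291804] [ 0.49776004  0.57872838 -0.09155053]
2.825 [0.50445343 0.14933341 0.13309452] [-0.13441416 -0.84674517 -0.20509511]
2.875 [0.50451532 0.14933332 0.13320686] [ 0.57460231 -0.29557559 -1.11942729]
```

View pics/c7.png

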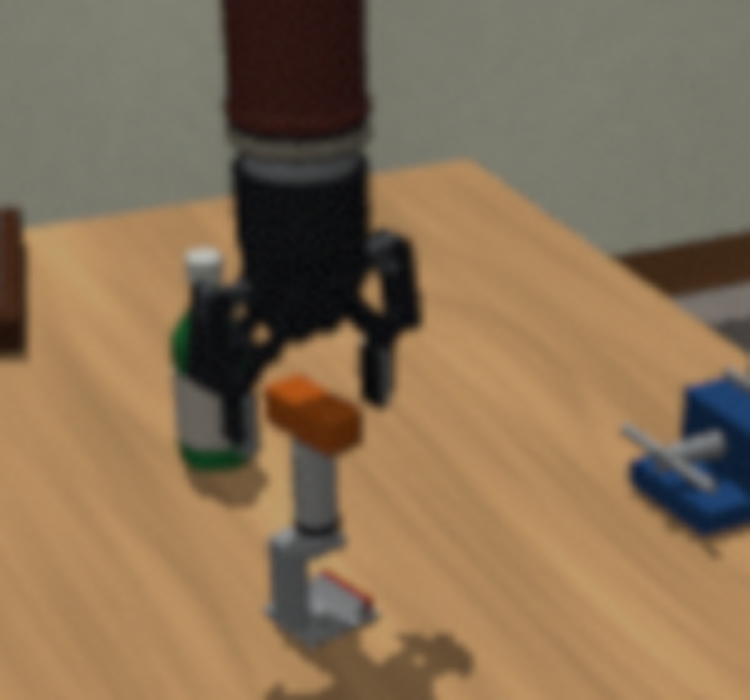

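The handle is between the open fingers (crop (313,415)), with both pads level with it. I'll close.

Emit:
play_rows(
  plan=[
    {"slide": [0, 0, 0], "rotation": [0, 0, 0]},
    {"slide": [0, 0, 0], "rotation": [0, 0, 0]},
    {"slide": [0, 0, 0], "rotation": [0, 0, 0]},
    {"slide": [0, 0, 0], "rotation": [0, 0, 0]},
    {"slide": [0, 0, 0], "rotation": [0, 0, 0]},
    {"slide": [0, 0, 0], "rotation": [0, 0, 0]},
  ],
  gripper=2.0,
  grip_force=80,
)

```text
time_s: 3.68
tool_pos: [0.5051, 0.1494, 0.1342]
eef_rot: [[-0.237, 0.971, 0.004], [0.971, 0.237, -0.002], [-0.003, 0.004, -1.0]]
wrist_force: [-0.6, -0.4, 0.2]
finger_gap: 0.0272
```

Run:
```python
from h import *
s=monitor.state();print(s['time_s'],s['tool_pos'],s['wrist_force'],s['finger_gap'],s['joint_positions'])
m,im=grab('side','s4'); crop(im,140,80,290,220,5,'c8')
```

```text
3.675 [0.50512643 0.14942165 0.13417404] [-0.63939014 -0.41058784  0.23354471] 0.027196231536059486 [ 0.13914786  0.09780378  1.8898321  -0.00236185  1.15020228 -0.09941395]
```

View pics/c8.png

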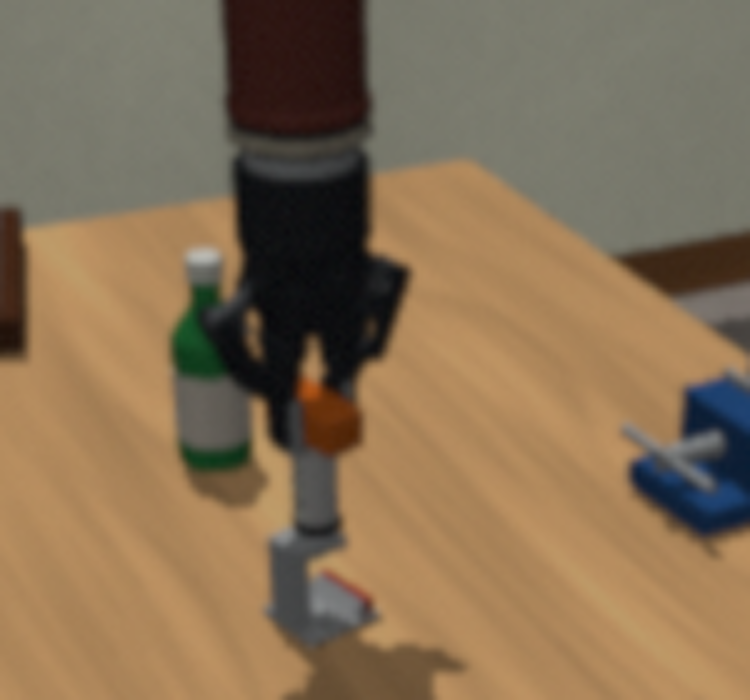

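Emit:
play_rows(
  plan=[
    {"slide": [0, 0, 1.5], "rotation": [0, 0, 0]},
    {"slide": [0, 0, 2], "rotation": [0, 0, 0]},
    {"slide": [0, 0, 2], "rotation": [0, 0, 0]},
    {"slide": [0, -1.5, 0], "rotation": [0, 0, 0]},
    {"slide": [0, -3, 0], "rotation": [0, 0, 0]},
    {"slide": [0, -4, 0], "rotation": [0, 0, 0]},
    {"slide": [0, -4, 0], "rotation": [0, 0, 0]},
    {"slide": [0, -4, 0], "rotation": [0, 0, 0]},
    {"slide": [0, -4, 0], "rotation": [0, 0, 0]},
    {"slide": [0, -4, 0], "rotation": [0, 0, 0]},
    {"slide": [0, -3, 0], "rotation": [0, 0, 0]},
    {"slide": [0, -1.5, 0], "rotation": [0, 0, 0]},
    {"slide": [0, 0, 0], "rotation": [0, 0, 0]},
    {"slide": [0, 0, 0], "rotation": [0, 0, 0]},
  ],
)

```text
time_s: 5.48
tool_pos: [0.4961, -0.1546, 0.185]
eef_rot: [[-0.237, 0.972, -0.008], [0.972, 0.237, -0.001], [0.001, -0.008, -1.0]]
wrist_force: [0.9, -0.0, -1.6]
finger_gap: 0.0273
```

Run:
```python
from h import *
s=monitor.state();print(s['time_s'],s['tool_pos'],s['wrist_force'],s['finger_gap'],s['eef_rot'])
m,im=grab('side','s5');grab('scene','f5')
```

```text
5.475 [ 0.49612689 -0.15462068  0.18504878] [ 0.91132352 -0.04368074 -1.59801503] 0.027254469540908592 [[-2.36569271e-01  9.71582300e-01 -7.92555806e-03]
 [ 9.71614143e-01  2.36569407e-01 -9.33762234e-04]
 [ 9.67717714e-04 -7.92148376e-03 -9.99968156e-01]]
```

View pics/s5.png

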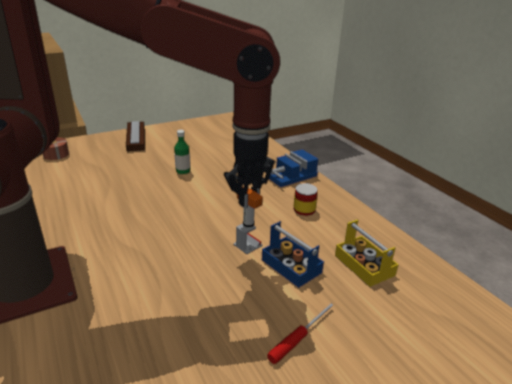

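View pics/f5.png

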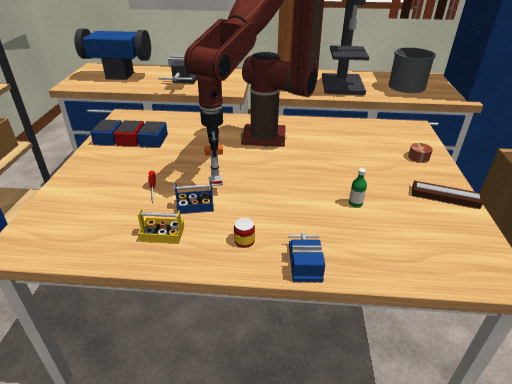

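The scale is held upright (side (247,225), lip side towards the tote). I'll go on to the approach point.

Emit:
play_rows(
  plan=[
    {"slide": [0, -2.2, 0], "rotation": [0, 0, 0]},
    {"slide": [0, -2.6, 0], "rotation": [0, 0, 0]},
    {"slide": [0, -2.2, 0], "rotation": [0, 0, 0]},
    {"slide": [0, -1, 0], "rotation": [0, 0, 0]},
    {"slide": [0, 0, 0], "rotation": [0, 0, 0]},
    {"slide": [0, 0, 0], "rotation": [0, 0, 0]},
  ],
)

```text
time_s: 6.32
tool_pos: [0.4969, -0.2369, 0.1854]
eef_rot: [[-0.241, 0.97, -0.007], [0.97, 0.241, -0.001], [0.0, -0.007, -1.0]]
wrist_force: [-0.3, 0.3, -1.7]
finger_gap: 0.0265
```

Run:
```python
from h import *
s=monitor.state();print(s['time_s'],s['tool_pos'],s['wrist_force'],s['finger_gap'])
m,im=grab('side','s6');S,f=grab('scene','f6');W,w=grab('wrist','w6')
crop(im,200,150,340,300,5,'c9');crop(f,150,100,270,230,5,'c10')
```

```text
6.325 [ 0.49686551 -0.23688414  0.18540077] [-0.32826595  0.27850445 -1.71483556] 0.026455922537419452
```

View pics/c9.png

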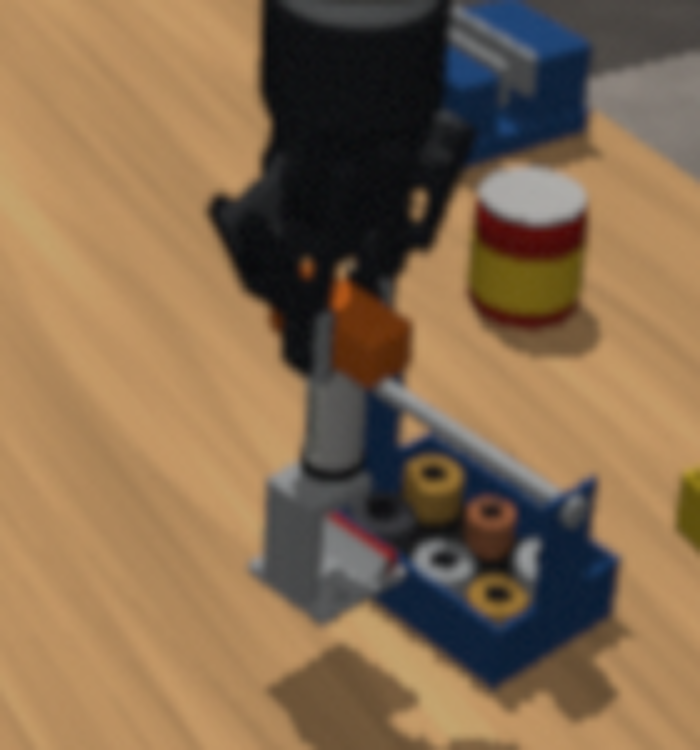

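View pics/c10.png

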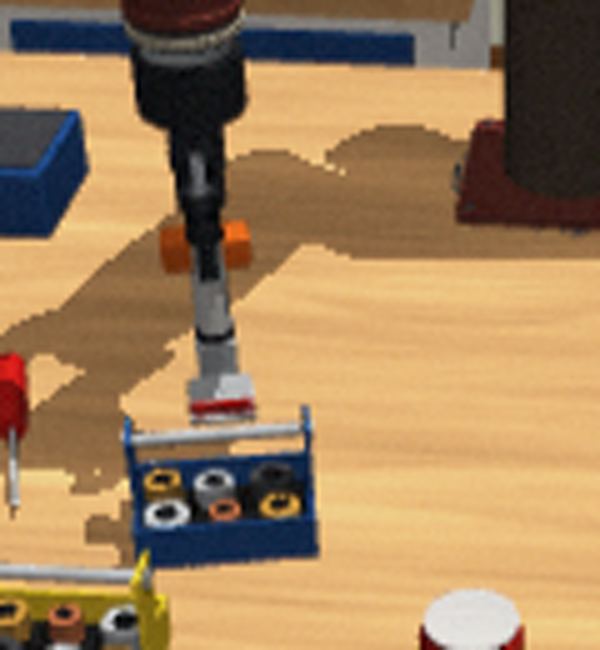

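View pics/w6.png

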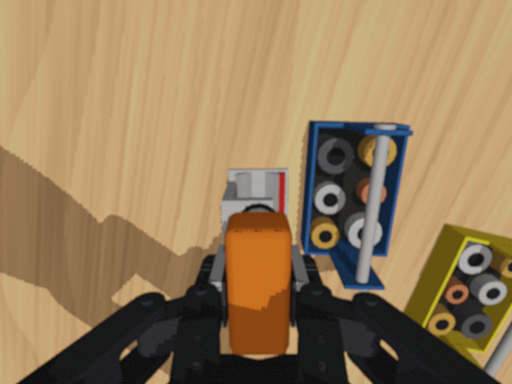

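Run:
```python
from h import *
im=cv2.imread('pics/w6.png');crop(im,210,110,430,300,3.5,'c11')
W=eyes.camera_model('wrist');S=eyes.camera_model('scene');D=eyes.camera_model('side')
a=onz(W,381,133,.085);b=onz(W,363,283,.085);print(a,b,(a+b)/2,np.degrees(np.arctan2(-(a-b)[0],(a-b)[1])),np.linalg.norm(a-b))
p=onz(W,281,172,.069);q=onz(W,283,215,.069);print(p,q,np.degrees(np.arctan2(-(p-q)[0],(p-q)[1])))
# bar tri scene crop10 / side c9
# left end scene
l=tri([(S,150+130/5,100+437/5),(D,200+565/5,150+505/5)]);r=tri([(S,150+305/5,100+430/5),(D,200+383/5,150+383/5)])
print(l,r,(l+r)/2,np.degrees(np.arctan2(-(r-l)[0],(r-l)[1])))
```

```text
[ 0.56737007 -0.15955841  0.085     ] [ 0.598171   -0.28141119  0.085     ] [ 0.58277054 -0.2204848   0.085     ] 14.185608447202908 0.1256853127714564
[ 0.5066714  -0.20831708  0.069     ] [ 0.51816099 -0.24384484  0.069     ] 17.921069767420743
[ 0.59436242 -0.28090667  0.08625171] [ 0.57158745 -0.15898913  0.08396355] [ 0.58297493 -0.2199479   0.08510763] 10.58125736913751
```

View pics/c11.png

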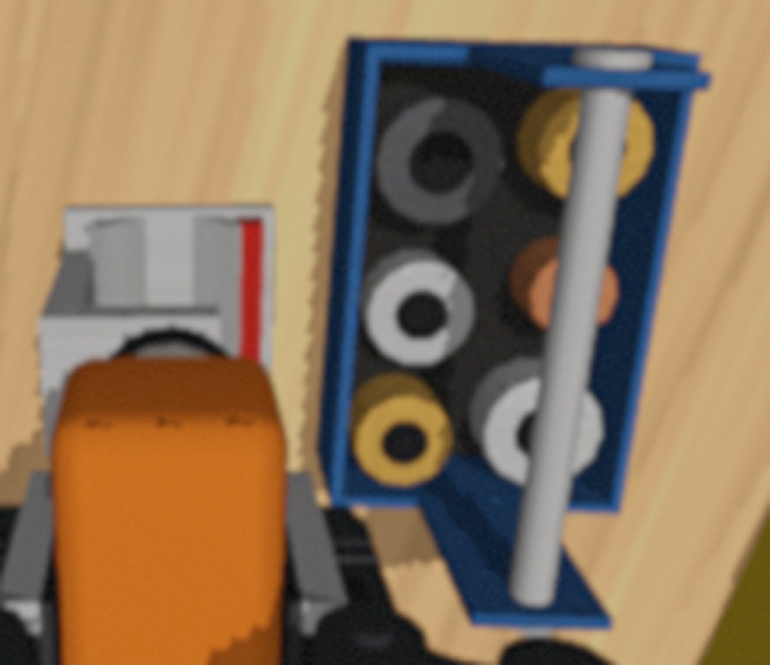

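Run:
```python
from h import *
W=eyes.camera_model('wrist');s=monitor.state();R=s['eef_rot'];t=s['tool_pos']
xs=np.array([.9708,.2397,0]);ys=np.array([-.2397,.9708,0])
print(s['time_s'],t,-W['R'].T@W['t']-t)
for n,u,v,z in [('footL',228.6,169.1,.055),('footR',287.7,169.1,.055),('bar',381,133,.085),('bar2',363,283,.085),('barm',(381+363)/2,208,.085)]:
    d=onz(W,u,v,z)-t; print(n,d@xs,d@ys)
```

```text
6.475 [ 0.49696425 -0.23664836  0.18550131] [-0.01979179  0.07752484  0.12412554]
footL -0.0276837286861729 0.024359050981951798
footR 0.0228532186371473 0.024538829838690334
bar 0.08682843840950581 0.05796265113753932
bar2 0.08752186882931472 -0.06771501285639502
barm 0.08714686548209669 0.0002507748015023598
```

The wrist view is clear: bar from (381,133) to (363,283), parallel to the red lip (282,190). The hook needs 89.5 mm along its x and −4 mm along its y. I'll go halfway first.

Emit:
play_rows(
  plan=[
    {"slide": [1.2, 0.25, 0], "rotation": [0, 0, 0]},
    {"slide": [1.5, 0.3, 0], "rotation": [0, 0, 0]},
    {"slide": [1.3, 0.25, 0], "rotation": [0, 0, 0]},
    {"slide": [0.7, 0.15, 0], "rotation": [0, 0, 0]},
    {"slide": [0, 0, 0], "rotation": [0, 0, 0]},
    {"slide": [0, 0, 0], "rotation": [0, 0, 0]},
  ],
)

```text
time_s: 7.22
tool_pos: [0.5483, -0.2249, 0.1853]
eef_rot: [[-0.244, 0.97, -0.007], [0.97, 0.244, -0.001], [0.0, -0.007, -1.0]]
wrist_force: [0.6, 0.2, -1.8]
finger_gap: 0.0273
```

Run:
```python
from h import *
s=monitor.state();print(s['time_s'],s['tool_pos'],s['wrist_force'],s['finger_gap'])
m,im=grab('side','s7');S,f=grab('scene','f7');W,w=grab('wrist','w7')
crop(im,220,170,330,300,5,'c12');crop(w,210,90,410,300,3.5,'c13');crop(f,160,120,240,220,6,'c14')
```

```text
7.225 [ 0.54833549 -0.22492317  0.18531656] [ 0.55988032  0.18621201 -1.76398676] 0.0272977587918518
```

View pics/c12.png

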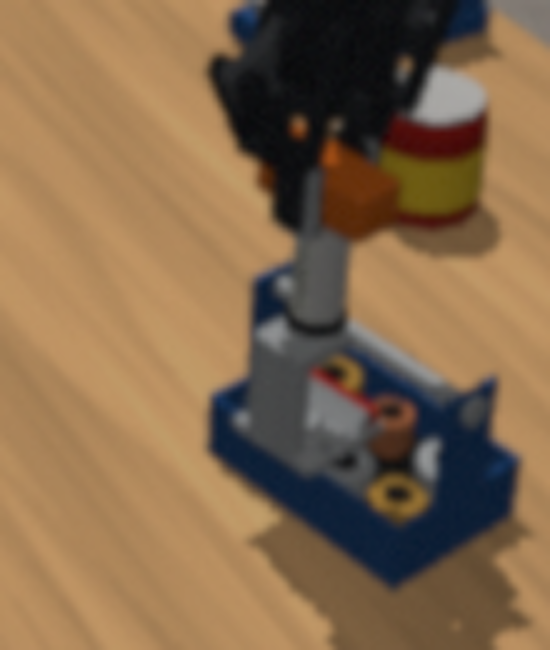

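View pics/c13.png

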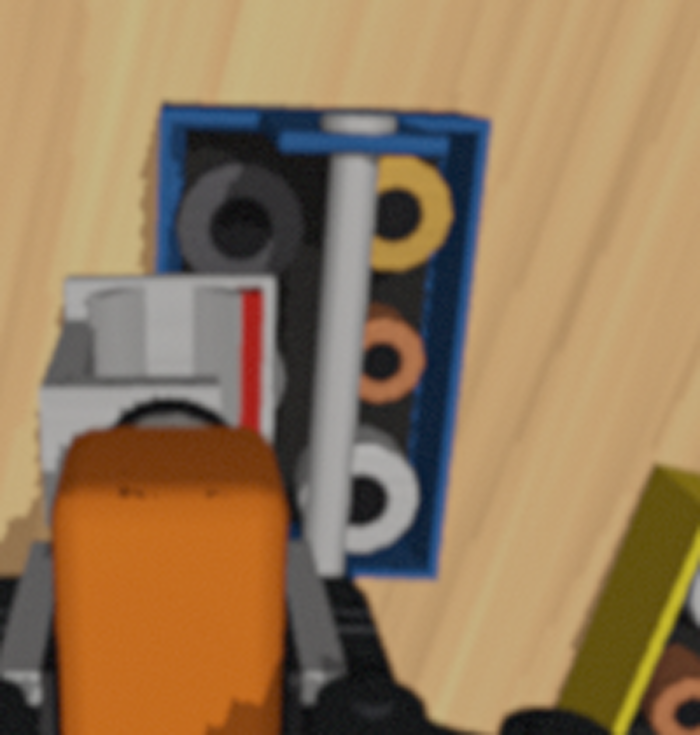

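View pics/c14.png

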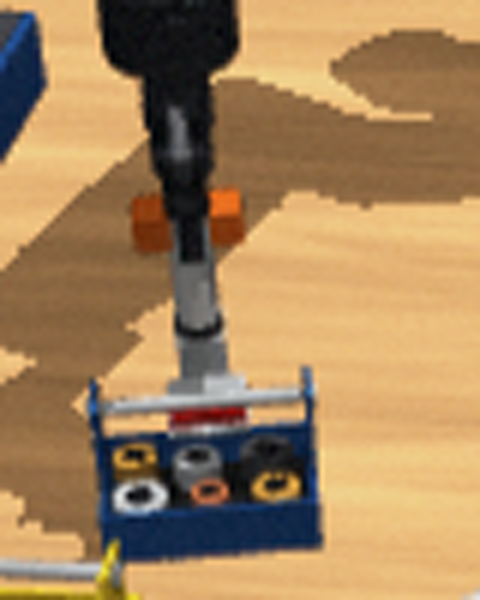

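Emit:
play_rows(
  plan=[
    {"slide": [0.9, 0.14, 0], "rotation": [0, 0, 0]},
    {"slide": [1.1, 0.16, 0], "rotation": [0, 0, 0]},
    {"slide": [0.9, 0.14, 0], "rotation": [0, 0, 0]},
    {"slide": [0.4, 0.08, 0], "rotation": [0, 0, 0]},
    {"slide": [0, 0, 0], "rotation": [0, 0, 0]},
    {"slide": [0, 0, 0], "rotation": [0, 0, 0]},
  ],
)

```text
time_s: 8.12
tool_pos: [0.5836, -0.2197, 0.1855]
eef_rot: [[-0.244, 0.97, -0.006], [0.97, 0.244, -0.002], [-0.0, -0.006, -1.0]]
wrist_force: [-0.8, -1.3, -1.7]
finger_gap: 0.0271
```

Run:
```python
from h import *
s=monitor.state();print(s['time_s'],s['tool_pos'],s['wrist_force'],s['finger_gap'])
m,im=grab('side','s8');S,f=grab('scene','f8');W,w=grab('wrist','w8')
crop(im,220,170,330,300,5,'c15');crop(w,210,90,410,300,3.5,'c16')
crop(f,160,120,240,220,6,'c17')
```

```text
8.125 [ 0.58358143 -0.21965095  0.18549728] [-0.84032693 -1.2719584  -1.69329491] 0.027115435575268118
```

View pics/c15.png

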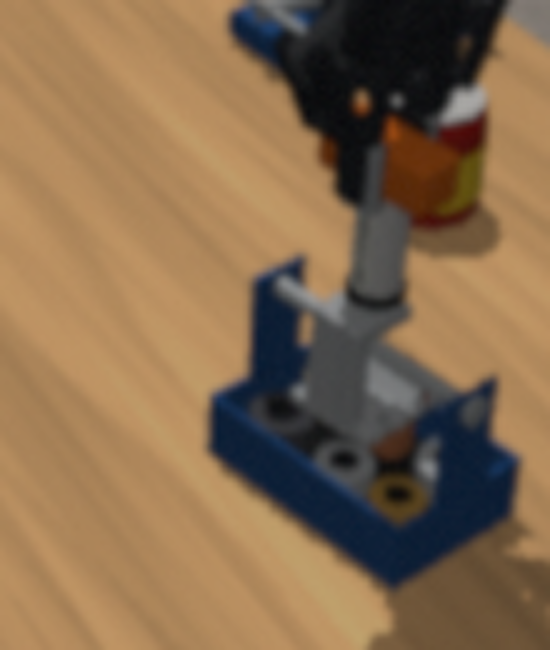

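View pics/c16.png

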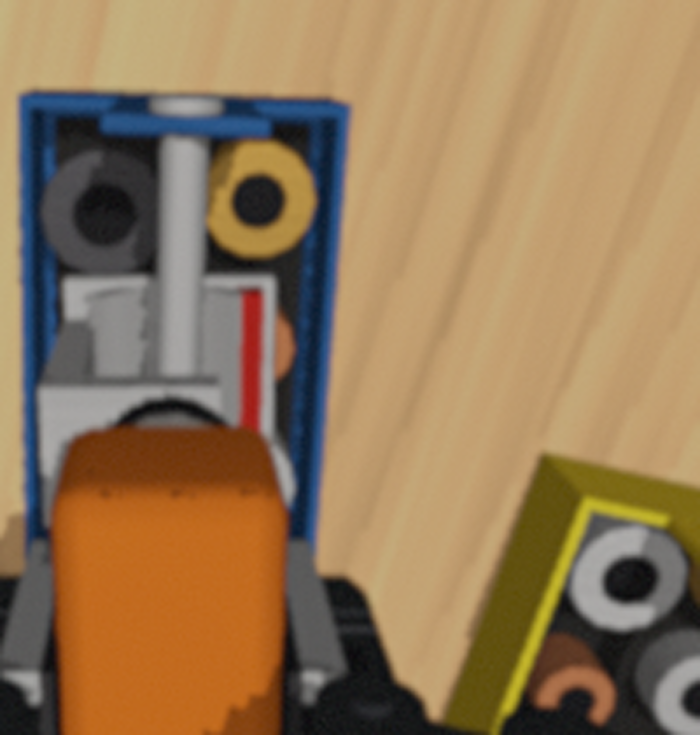

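View pics/c17.png

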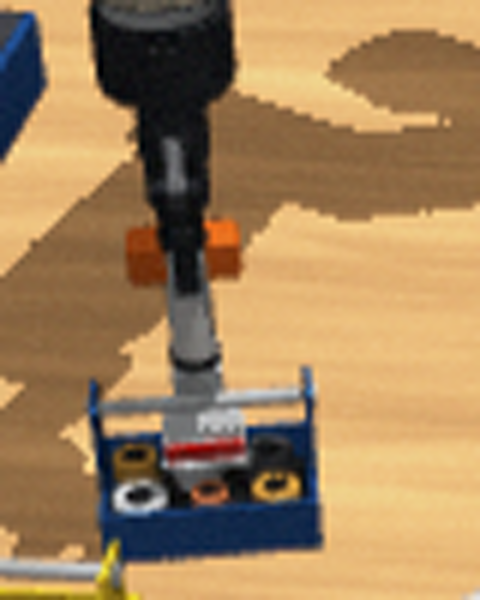

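The hook is under the bar in all three views; in the wrist crop the bar (col 180) runs over the saddle (145–195), 1–2 mm to the +x side. I'll nudge it and start raising.

Emit:
play_rows(
  plan=[
    {"slide": [0.15, 0.04, 0], "rotation": [0, 0, 0]},
    {"slide": [0, 0, 0.5], "rotation": [0, 0, 0]},
    {"slide": [0, 0, 0.5], "rotation": [0, 0, 0]},
    {"slide": [0, 0, 0.4], "rotation": [0, 0, 0]},
    {"slide": [0, 0, 0.3], "rotation": [0, 0, 0]},
    {"slide": [0, 0, 0.3], "rotation": [0, 0, 0]},
    {"slide": [0, 0, 0.2], "rotation": [0, 0, 0]},
    {"slide": [0, 0, 0.2], "rotation": [0, 0, 0]},
    {"slide": [0, 0, 0], "rotation": [0, 0, 0]},
    {"slide": [0, 0, 0], "rotation": [0, 0, 0]},
  ],
)

```text
time_s: 9.52
tool_pos: [0.5849, -0.2195, 0.2112]
eef_rot: [[-0.243, 0.97, -0.005], [0.97, 0.243, -0.002], [-0.001, -0.006, -1.0]]
wrist_force: [0.9, -0.6, -3.3]
finger_gap: 0.0272
```

```bash
cat > look.py <<'E'
import sys
from h import *
n=sys.argv[1]; F=[]
s=monitor.state();F.append(s['wrist_force'])
m,im=grab('side','side'+n);F.append(monitor.state()['wrist_force'])
W,w=grab('wrist','wri'+n);F.append(monitor.state()['wrist_force'])
S,f=grab('scene','sce'+n);s=monitor.state();F.append(s['wrist_force'])
print(s['time_s'],s['tool_pos'],np.mean(F,0),s['torque'],s['finger_gap'])
a=cv2.resize(im[170:300,220:330],None,fx=4.6,fy=4.6,interpolation=2)
b=cv2.resize(f[120:220,160:240],(0,0),fx=a.shape[0]/100,fy=a.shape[0]/100,interpolation=2)
o=np.hstack([a,b]);o=cv2.resize(o,None,fx=.78,fy=.78);cv2.imwrite(f'pics/L{n}.png',o)
E
python3 look.py 1
```

```text
9.675 [ 0.58494902 -0.21951899  0.2112508 ] [ 0.61337335 -0.40390635 -3.80175295] [-0.1111894  -0.21214674  0.0404622 ] 0.02702277613828008
```

View pics/L1.png

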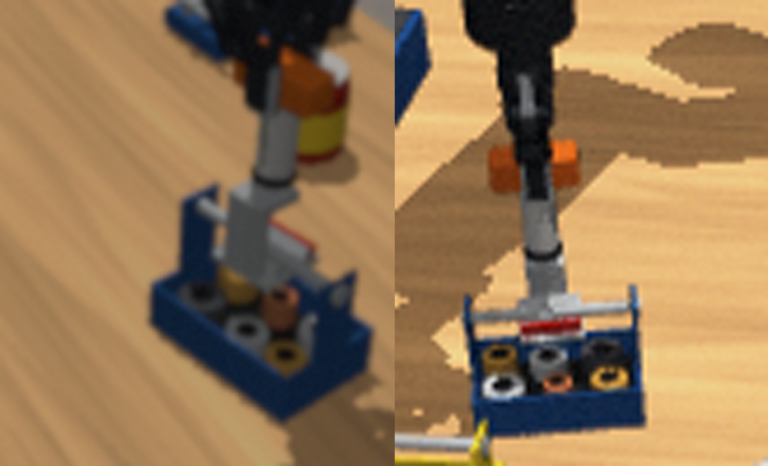

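Emit:
play_rows(
  plan=[
    {"slide": [0, 0, 0.3], "rotation": [0, 0, 0]},
    {"slide": [0, 0, 0.3], "rotation": [0, 0, 0]},
    {"slide": [0, 0, 0.3], "rotation": [0, 0, 0]},
    {"slide": [0, 0, 0.3], "rotation": [0, 0, 0]},
    {"slide": [0, 0, 0.2], "rotation": [0, 0, 0]},
    {"slide": [0, 0, 0], "rotation": [0, 0, 0]},
    {"slide": [0, 0, 0], "rotation": [0, 0, 0]},
  ],
)

```text
time_s: 10.55
tool_pos: [0.5848, -0.2194, 0.2256]
eef_rot: [[-0.243, 0.97, -0.006], [0.97, 0.243, -0.001], [-0.0, -0.006, -1.0]]
wrist_force: [1.5, -0.1, -5.7]
finger_gap: 0.0271
```

```bash
python3 look.py 2
```

```text
10.7 [ 0.58475526 -0.2193799   0.22561698] [ 0.97188304 -0.1633777  -4.73051359] [-0.10488391 -0.35618948  0.00483533] 0.026998993003177908
```

View pics/L2.png

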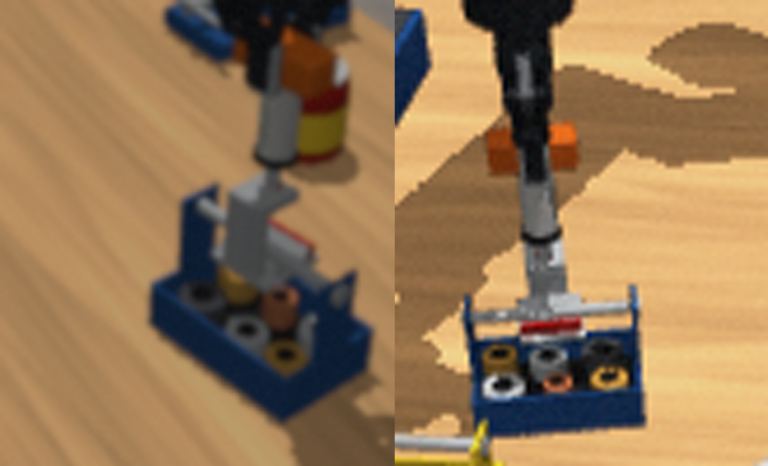

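```bash
cat > th.py <<'E'
import sys
from h import *
from scipy.optimize import minimize_scalar
# tote shift by ECC-translation in side and scene wrt reference pictures (tote standing)
def sh(cam,ref,cur,x0,y0,x1,y1):
    M=cv2.imread(f'pics/{ref}.png',0).astype(np.float32);C=cv2.imread(f'pics/{cur}.png',0).astype(np.float32)
    w=np.eye(2,3,dtype=np.float32); mask=np.zeros_like(C,np.uint8)
    p=12; T=M[y0:y1,x0:x1]; S=C[y0-p:y1+p,x0-p:x1+p]
    w[0,2]=p;w[1,2]=p
    cc,w=cv2.findTransformECC(T,S,w,cv2.MOTION_TRANSLATION,(3,200,1e-5),None,3)
    return cc,w[0,2]-p,w[1,2]-p
n=sys.argv[1]
m=eyes.camera_model('side');X=np.array([.58,-.22,.02]);g=(proj(m,X+[0,0,.01])-proj(m,X))
r=sh('side','side1','side'+n,262,250,322,286);print('side',r,'px/cm',g,'-> mm',10*(np.dot(r[1:],g)/np.dot(g,g)))
m=eyes.camera_model('scene');g=(proj(m,X+[0,0,.01])-proj(m,X))
r=sh('scene','sce1','sce'+n,174,192,216,214);print('scene',r,'px/cm',g,'-> mm',10*(np.dot(r[1:],g)/np.dot(g,g)))
E
python3 th.py 2
```

```text
side (0.9988140224257905, np.float32(0.052444458), np.float32(0.04432583)) px/cm [ 0.28594432 -3.22527942] -> mm -0.12205708740853514
scene (0.991041182707067, np.float32(0.0077762604), np.float32(-0.0029392242)) px/cm [-0.23098798 -2.18197465] -> mm 0.009590229274746065
```

Emit:
play_rows(
  plan=[
    {"slide": [0, 0, 0.3], "rotation": [0, 0, 0]},
    {"slide": [0, 0, 0.3], "rotation": [0, 0, 0]},
    {"slide": [0, 0, 0.3], "rotation": [0, 0, 0]},
    {"slide": [0, 0, 0.3], "rotation": [0, 0, 0]},
    {"slide": [0, 0, 0.2], "rotation": [0, 0, 0]},
    {"slide": [0, 0, 0], "rotation": [0, 0, 0]},
    {"slide": [0, 0, 0], "rotation": [0, 0, 0]},
  ],
)

```text
time_s: 11.58
tool_pos: [0.584, -0.219, 0.2396]
eef_rot: [[-0.243, 0.97, -0.008], [0.97, 0.243, -0.0], [0.002, -0.008, -1.0]]
wrist_force: [0.4, -1.0, -6.2]
finger_gap: 0.0271
```

```bash
python3 look.py 3; python3 th.py 3
```

```text
11.725 [ 0.5840447  -0.21902196  0.23957129] [ 0.45268287 -0.60679408 -6.44505158] [-0.08512316 -0.22543361  0.04471749] 0.026768921164723698
side (0.9982061896909427, np.float32(-0.50907516), np.float32(0.048822403)) px/cm [ 0.28594432 -3.22527942] -> mm -0.2890380658841626
scene (0.9841560187311976, np.float32(0.22129154), np.float32(-0.20653152)) px/cm [-0.23098798 -2.18197465] -> mm 0.829871741355747
```

View pics/L3.png

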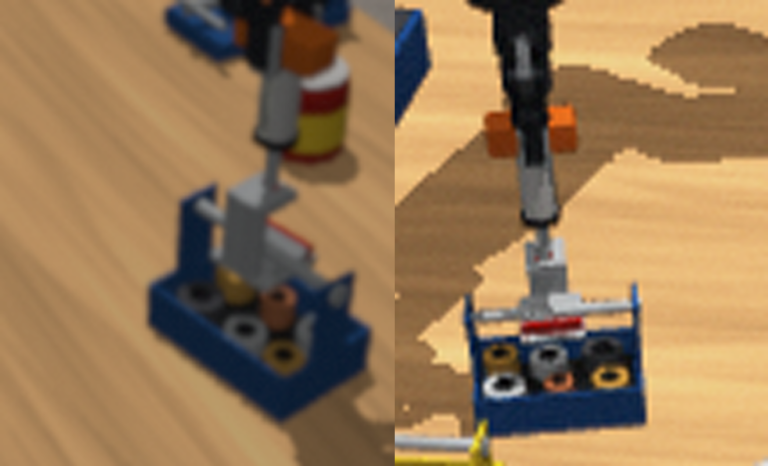

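Emit:
play_rows(
  plan=[
    {"slide": [0, 0, 0.25], "rotation": [0, 0, 0]},
    {"slide": [0, 0, 0.25], "rotation": [0, 0, 0]},
    {"slide": [0, 0, 0.25], "rotation": [0, 0, 0]},
    {"slide": [0, 0, 0.25], "rotation": [0, 0, 0]},
    {"slide": [0, 0, 0], "rotation": [0, 0, 0]},
    {"slide": [0, 0, 0], "rotation": [0, 0, 0]},
  ],
)

```text
time_s: 12.48
tool_pos: [0.5833, -0.2187, 0.2494]
eef_rot: [[-0.243, 0.97, -0.01], [0.97, 0.243, 0.001], [0.003, -0.01, -1.0]]
wrist_force: [-0.3, -0.3, -7.3]
finger_gap: 0.027
```

```bash
python3 look.py 4; python3 th.py 4
```

```text
12.625 [ 0.58331532 -0.21871076  0.2494247 ] [-0.07020064 -0.04625719 -7.01711223] [ 0.02047539 -0.03117697  0.00877726] 0.026814100803486843
side (0.9980300926375498, np.float32(-1.1418638), np.float32(-0.09247303)) px/cm [ 0.28594432 -3.22527942] -> mm -0.026953068484413947
scene (0.9788226049319684, np.float32(0.53772926), np.float32(-0.46220303)) px/cm [-0.23098798 -2.18197465] -> mm 1.8368062754242052
```

View pics/L4.png

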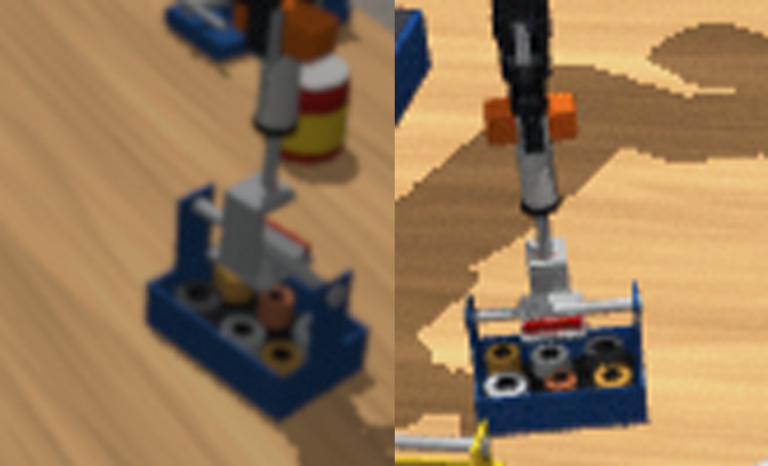

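Emit:
play_rows(
  plan=[
    {"slide": [0, 0, 0.2], "rotation": [0, -0.005, 0]},
    {"slide": [0, 0, 0.25], "rotation": [0, -0.005, 0]},
    {"slide": [0, 0, 0.25], "rotation": [0, 0, 0]},
    {"slide": [0, 0, 0.2], "rotation": [0, 0, 0]},
    {"slide": [0, 0, 0], "rotation": [0, 0, 0]},
    {"slide": [0, 0, 0], "rotation": [0, 0, 0]},
  ],
)

```text
time_s: 13.38
tool_pos: [0.5833, -0.2187, 0.2592]
eef_rot: [[-0.243, 0.97, 0.0], [0.97, 0.243, 0.001], [0.001, 0.0, -1.0]]
wrist_force: [1.0, -0.1, -7.9]
finger_gap: 0.0267
```

```bash
python3 look.py 5; python3 th.py 5
```

```text
13.525 [ 0.58323702 -0.21870851  0.25904554] [ 0.15977303 -0.16823885 -7.67172384] [-0.015904    0.00277047  0.03236554] 0.027088878200456194
side (0.9725115617353693, np.float32(-0.58127975), np.float32(-2.8934345)) px/cm [ 0.28594432 -3.22527942] -> mm 8.742611376175349
scene (0.9690133908504924, np.float32(0.2422533), np.float32(-1.792325)) px/cm [-0.23098798 -2.18197465] -> mm 8.006968918544198
```

View pics/L5.png

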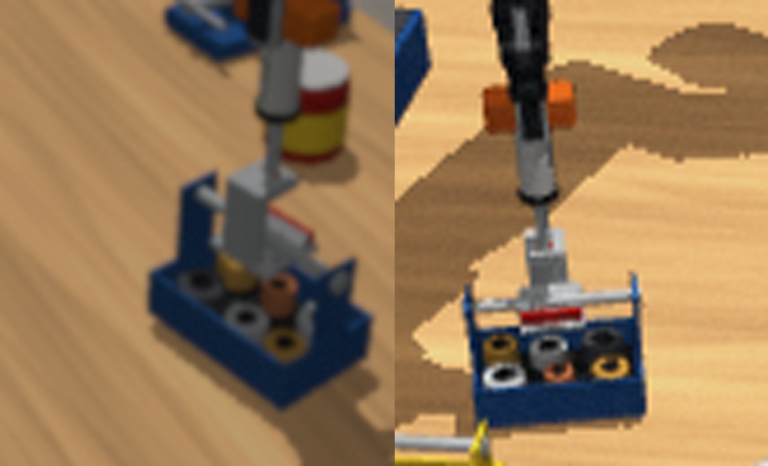

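The tote hangs free and level at about 8–9 mm, seen in both views. I'll hold.

Emit:
play_rows(
  plan=[
    {"slide": [0, 0, 0], "rotation": [0, 0, 0]},
    {"slide": [0, 0, 0], "rotation": [0, 0, 0]},
    {"slide": [0, 0, 0], "rotation": [0, 0, 0]},
    {"slide": [0, 0, 0], "rotation": [0, 0, 0]},
    {"slide": [0, 0, 0], "rotation": [0, 0, 0]},
    {"slide": [0, 0, 0], "rotation": [0, 0, 0]},
    {"slide": [0, 0, 0], "rotation": [0, 0, 0]},
    {"slide": [0, 0, 0], "rotation": [0, 0, 0]},
    {"slide": [0, 0, 0], "rotation": [0, 0, 0]},
    {"slide": [0, 0, 0], "rotation": [0, 0, 0]},
  ],
)

```text
time_s: 14.78
tool_pos: [0.5831, -0.2186, 0.2588]
eef_rot: [[-0.243, 0.97, -0.0], [0.97, 0.243, 0.001], [0.001, -0.0, -1.0]]
wrist_force: [-0.5, -0.1, -7.3]
finger_gap: 0.0272
```

```bash
python3 look.py 6; python3 th.py 6
```

```text
14.925 [ 0.58315359 -0.21862762  0.25877653] [-0.04302491  0.18159539 -7.44163296] [-0.0411494   0.04756488  0.03907621] 0.027131382293044827
side (0.9744361690724459, np.float32(-0.6504173), np.float32(-2.7684507)) px/cm [ 0.28594432 -3.22527942] -> mm 8.339263979835208
scene (0.9707283991761542, np.float32(0.2784872), np.float32(-1.7469139)) px/cm [-0.23098798 -2.18197465] -> mm 7.783771464210804
```

Emit:
play_rows(
  plan=[
    {"slide": [0, 0, 0], "rotation": [0, 0, 0]},
    {"slide": [0, 0, 0], "rotation": [0, 0, 0]},
    {"slide": [0, 0, 0], "rotation": [0, 0, 0]},
    {"slide": [0, 0, 0], "rotation": [0, 0, 0]},
    {"slide": [0, 0, 0], "rotation": [0, 0, 0]},
    {"slide": [0, 0, 0], "rotation": [0, 0, 0]},
    {"slide": [0, 0, 0], "rotation": [0, 0, 0]},
    {"slide": [0, 0, 0], "rotation": [0, 0, 0]},
    {"slide": [0, 0, 0], "rotation": [0, 0, 0]},
    {"slide": [0, 0, 0], "rotation": [0, 0, 0]},
    {"slide": [0, 0, 0], "rotation": [0, 0, 0]},
    {"slide": [0, 0, 0], "rotation": [0, 0, 0]},
  ],
)

```text
time_s: 16.42
tool_pos: [0.5831, -0.2186, 0.2588]
eef_rot: [[-0.243, 0.97, -0.0], [0.97, 0.243, 0.001], [0.001, -0.0, -1.0]]
wrist_force: [-0.3, 0.4, -7.2]
finger_gap: 0.027
```

```bash
python3 look.py 7; python3 th.py 7
```

```text
16.575 [ 0.58312899 -0.21864592  0.2587851 ] [-0.07622444 -0.19289356 -7.56877305] [ 0.00353611 -0.00916212  0.05015606] 0.02670149091303679
side (0.9744357642972179, np.float32(-0.64676285), np.float32(-2.783061)) px/cm [ 0.28594432 -3.22527942] -> mm 8.385206718657487
scene (0.9699966775142767, np.float32(0.28065777), np.float32(-1.7277994)) px/cm [-0.23098798 -2.18197465] -> mm 7.696099087015344
```

View pics/L7.png

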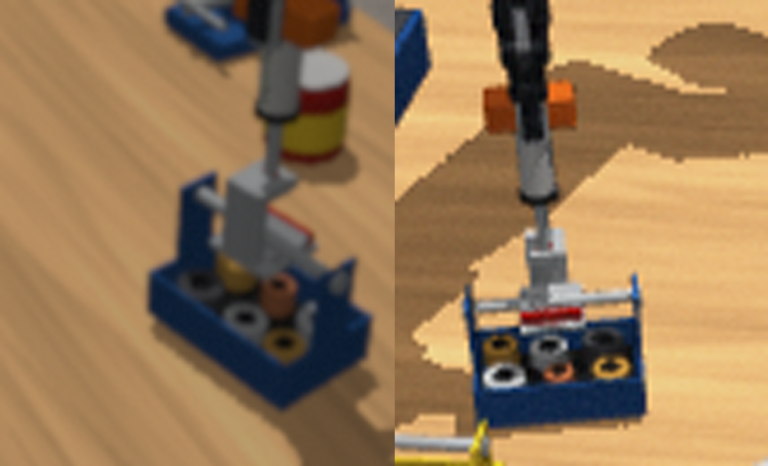

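It held still at about 8 mm for 3 s. Weight reads roughly 5.8 N, about 0.59 kg. I'll lower softly.

Emit:
play_rows(
  plan=[
    {"slide": [0, 0, -0.15], "rotation": [0, 0, 0]},
    {"slide": [0, 0, -0.15], "rotation": [0, 0, 0]},
    {"slide": [0, 0, -0.15], "rotation": [0, 0, 0]},
    {"slide": [0, 0, -0.15], "rotation": [0, 0, 0]},
    {"slide": [0, 0, -0.15], "rotation": [0, 0, 0]},
    {"slide": [0, 0, -0.15], "rotation": [0, 0, 0]},
    {"slide": [0, 0, -0.15], "rotation": [0, 0, 0]},
    {"slide": [0, 0, -0.2], "rotation": [0, 0, 0]},
    {"slide": [0, 0, -0.2], "rotation": [0, 0, 0]},
    {"slide": [0, 0, -0.3], "rotation": [0, 0, 0]},
    {"slide": [0, 0, -0.3], "rotation": [0, 0, 0]},
    {"slide": [0, 0, -0.4], "rotation": [0, 0, 0]},
    {"slide": [0, 0, -0.4], "rotation": [0, 0, 0]},
    {"slide": [0, 0, 0], "rotation": [0, 0, 0]},
  ],
)

```text
time_s: 18.32
tool_pos: [0.5832, -0.2184, 0.2287]
eef_rot: [[-0.243, 0.97, -0.0], [0.97, 0.243, 0.001], [0.001, 0.0, -1.0]]
wrist_force: [-0.4, 0.2, -5.3]
finger_gap: 0.027
```

```bash
python3 look.py 8; python3 th.py 8
```

```text
18.475 [ 0.58323733 -0.21848523  0.22924147] [-0.57510798  0.27481309 -5.13519051] [ 0.16609118  0.18290844 -0.00419253] 0.027015054252906255
side (0.9978123171502798, np.float32(-0.5925169), np.float32(-0.2697649)) px/cm [ 0.28594432 -3.22527942] -> mm 0.6682826613651289
scene (0.9839884185776876, np.float32(0.48675156), np.float32(-0.1508627)) px/cm [-0.23098798 -2.18197465] -> mm 0.4502040055838553
```

View pics/L8.png

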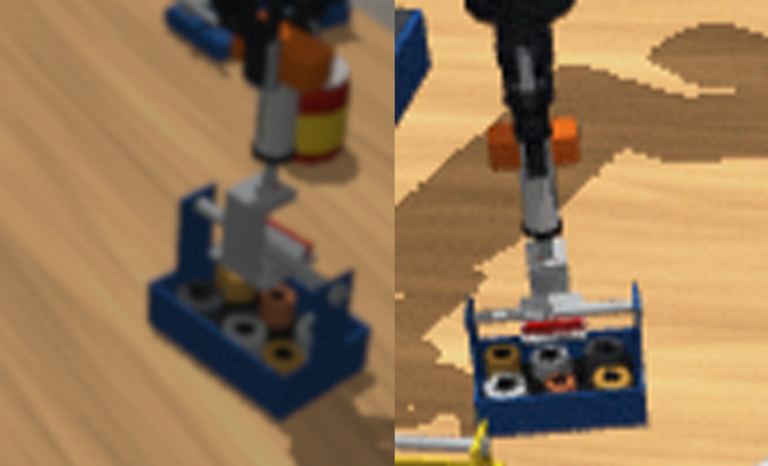

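Emit:
play_rows(
  plan=[
    {"slide": [0, 0, -0.4], "rotation": [0, 0, 0]},
    {"slide": [0, 0, -0.4], "rotation": [0, 0, 0]},
    {"slide": [0, 0, -0.4], "rotation": [0, 0, 0]},
    {"slide": [0, 0, -0.4], "rotation": [0, 0, 0]},
    {"slide": [0, 0, -0.4], "rotation": [0, 0, 0]},
    {"slide": [0, 0, -0.4], "rotation": [0, 0, 0]},
    {"slide": [0, 0, -0.4], "rotation": [0, 0, 0]},
    {"slide": [0, 0, -0.4], "rotation": [0, 0, 0]},
    {"slide": [0, 0, -0.4], "rotation": [0, 0, 0]},
    {"slide": [0, 0, -0.3], "rotation": [0, 0, 0]},
    {"slide": [0, 0, 0], "rotation": [0, 0, 0]},
    {"slide": [0, 0, 0], "rotation": [0, 0, 0]},
  ],
)

```text
time_s: 19.98
tool_pos: [0.585, -0.2197, 0.1903]
eef_rot: [[-0.243, 0.97, 0.005], [0.97, 0.243, -0.002], [-0.003, 0.005, -1.0]]
wrist_force: [0.7, -0.5, -1.9]
finger_gap: 0.0268
```

```bash
python3 look.py 9; python3 th.py 9; python3 -c "
from h import *
crop(cv2.imread('pics/wri9.png'),210,90,410,300,3,'c20')"
```

```text
20.125 [ 0.58502075 -0.21968156  0.19038278] [ 0.15073369 -0.04413014 -2.17671404] [ 0.00259161 -0.00311371  0.00070671] 0.02674939440693801
side (0.9888545948933241, np.float32(-0.4494667), np.float32(-0.194273)) px/cm [ 0.28594432 -3.22527942] -> mm 0.47506022922357494
scene (0.9572591532101553, np.float32(0.41587257), np.float32(-0.084549904)) px/cm [-0.23098798 -2.18197465] -> mm 0.18366723214344557
```

View pics/L9.png

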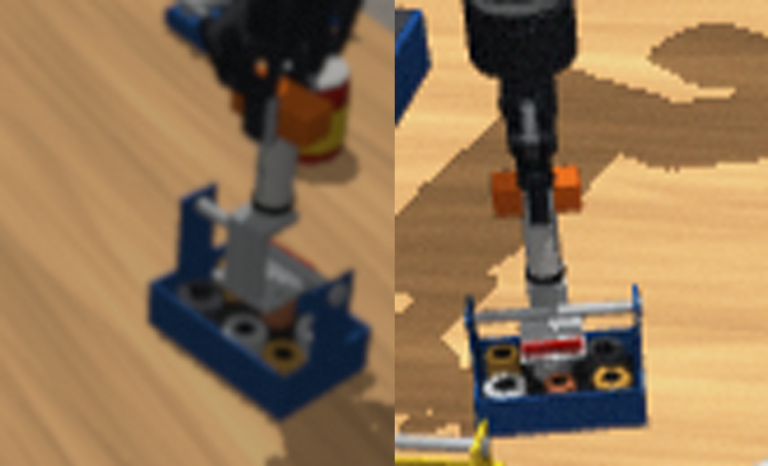

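View pics/c20.png

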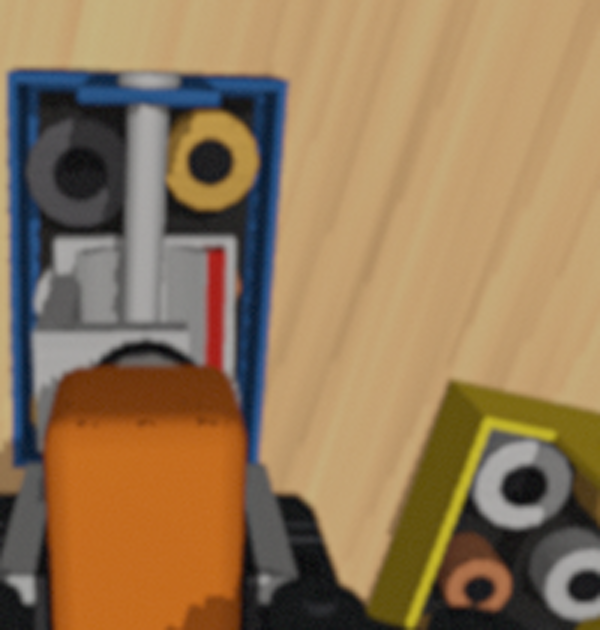

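The spring is slack, and the bar is above the saddle with the lip below it. I'll drop a little and withdraw straight back.

Emit:
play_rows(
  plan=[
    {"slide": [0, 0, -0.25], "rotation": [0, 0.005, 0]},
    {"slide": [0, 0, -0.2], "rotation": [0, 0, 0]},
    {"slide": [0, 0, 0], "rotation": [0, 0, 0]},
    {"slide": [-0.8, -0.2, 0], "rotation": [0, 0, 0]},
    {"slide": [-1.2, -0.3, 0], "rotation": [0, 0, 0]},
    {"slide": [-1.4, -0.35, 0], "rotation": [0, 0, 0]},
    {"slide": [-1.4, -0.35, 0], "rotation": [0, 0, 0]},
    {"slide": [0, 0, 0], "rotation": [0, 0, 0]},
  ],
)

```text
time_s: 21.12
tool_pos: [0.5328, -0.2327, 0.1857]
eef_rot: [[-0.243, 0.97, -0.0], [0.97, 0.243, -0.002], [-0.002, -0.001, -1.0]]
wrist_force: [0.4, -0.2, -1.6]
finger_gap: 0.0272
```

```bash
python3 look.py 10; python3 th.py 10; python3 -c "
from h import *
S=eyes.camera_model('scene');print('driver',onz(S,152,177,.012),onz(S,153,200,.006))
crop(cv2.imread('pics/wri10.png'),210,90,410,300,3,'c21')"
```

```text
21.275 [ 0.53418516 -0.23243621  0.18589692] [ 0.59917919  0.3416108  -2.58401378] [ 0.05473296 -0.00837804  0.01030836] 0.02677914643611652
side (0.7859441546017186, np.float32(-0.7885885), np.float32(-0.35794544)) px/cm [ 0.28594432 -3.22527942] -> mm 0.8860784925016494
scene (0.9422769517916094, np.float32(0.3606224), np.float32(-0.21432686)) px/cm [-0.23098798 -2.18197465] -> mm 0.7983524810559972
driver [ 0.42736062 -0.43071775  0.012     ] [ 0.57154134 -0.38438664  0.006     ]
```

View pics/L10.png

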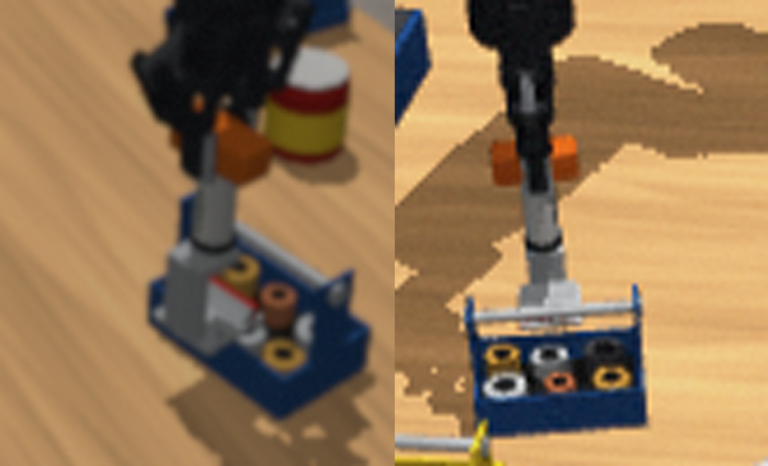

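View pics/c21.png

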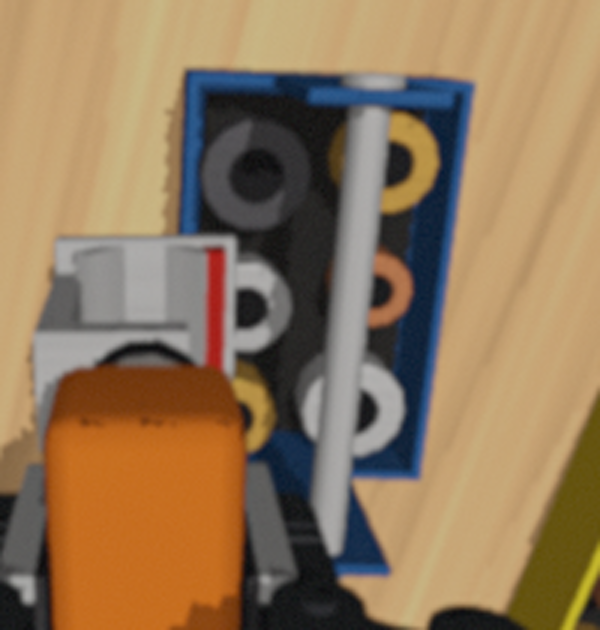

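The hook is clear of the bar and the tote is unmoved. I'll withdraw further.

Emit:
play_rows(
  plan=[
    {"slide": [-1.2, -0.3, 0], "rotation": [0, 0, 0]},
    {"slide": [-1.8, -0.4, 0], "rotation": [0, 0, 0]},
    {"slide": [-1.8, -0.4, 0], "rotation": [0, 0, 0]},
    {"slide": [-1.0, -0.2, 0], "rotation": [0, 0, 0]},
    {"slide": [0, 0, 0], "rotation": [0, 0, 0]},
    {"slide": [0, 0, -0.8], "rotation": [0, 0, 0]},
    {"slide": [0, 0, -1.1], "rotation": [0, 0, 0]},
    {"slide": [0, 0, -1.1], "rotation": [0, 0, 0]},
    {"slide": [0, 0, -0.8], "rotation": [0, 0, 0]},
    {"slide": [0, 0, 0], "rotation": [0, 0, 0]},
    {"slide": [0, 0, 0], "rotation": [0, 0, 0]},
    {"slide": [0, 0, 0], "rotation": [0, 0, 0]},
  ],
)

```text
time_s: 22.78
tool_pos: [0.4748, -0.2449, 0.1441]
eef_rot: [[-0.246, 0.969, -0.0], [0.969, 0.246, -0.002], [-0.002, -0.001, -1.0]]
wrist_force: [0.7, -0.4, -2.5]
finger_gap: 0.027
```

```bash
python3 look.py 11; python3 -c "
from h import *
print(monitor.state()['eef_rot'])
crop(cv2.imread('pics/side11.png'),200,160,330,300,4,'c22')
crop(cv2.imread('pics/sce11.png'),140,100,270,230,4,'c23')"
```

```text
22.925 [ 0.47479973 -0.24495855  0.14419175] [ 0.19659532 -0.24384491 -1.95010999] [ 0.01075171 -0.03843428 -0.02866773] 0.026913373187548092
[[-2.46296222e-01  9.69194598e-01  3.66031895e-05]
 [ 9.69192721e-01  2.46295819e-01 -1.95913594e-03]
 [-1.90779919e-03 -4.47052237e-04 -9.99998080e-01]]
```

View pics/c22.png

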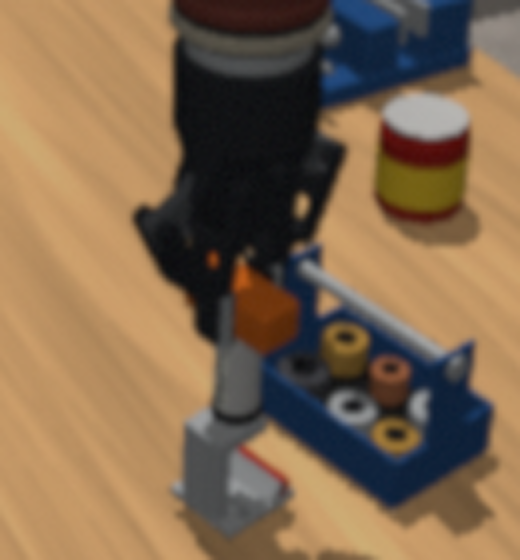

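View pics/c23.png

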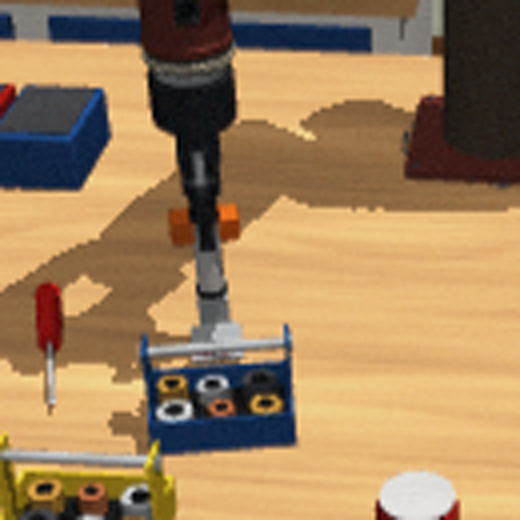

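Emit:
play_rows(
  plan=[
    {"slide": [0, 0, -0.4], "rotation": [0, 0, 0]},
    {"slide": [0, 0, -0.3], "rotation": [0, 0, 0]},
    {"slide": [0, 0, -0.1], "rotation": [0, 0, 0]},
    {"slide": [0, 0, 0], "rotation": [0, 0, 0]},
    {"slide": [0, 0, 0], "rotation": [0, 0, 0]},
  ],
)

```text
time_s: 23.55
tool_pos: [0.4749, -0.2451, 0.1359]
eef_rot: [[-0.246, 0.969, 0.0], [0.969, 0.246, -0.002], [-0.002, -0.0, -1.0]]
wrist_force: [1.2, -0.5, -2.3]
finger_gap: 0.0266
```

```bash
python3 look.py 12; python3 -c "
from h import *
crop(cv2.imread('pics/side12.png'),220,220,290,300,8,'c24')"
```

```text
23.7 [ 0.47491181 -0.24507209  0.13596704] [ 0.21807847 -0.0098795  -2.27192702] [ 0.08175139 -0.06640276  0.01606403] 0.027177110182283012
```

View pics/c24.png

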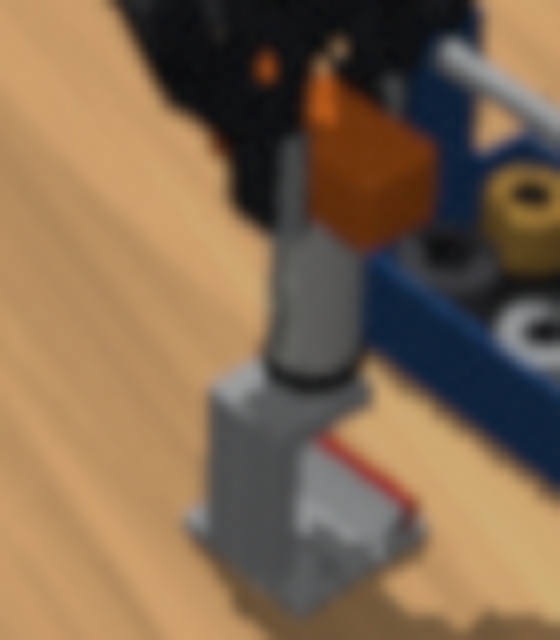

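Emit:
play_rows(
  plan=[
    {"slide": [0, 0, -0.15], "rotation": [0, 0, 0]},
    {"slide": [0, 0, 0], "rotation": [0, 0, 0]},
    {"slide": [0, 0, 0], "rotation": [0, 0, 0]},
  ],
)

```text
time_s: 24.08
tool_pos: [0.475, -0.2451, 0.1345]
eef_rot: [[-0.246, 0.969, 0.001], [0.969, 0.246, -0.002], [-0.003, 0.0, -1.0]]
wrist_force: [-0.1, -0.0, -1.8]
finger_gap: 0.0268
```

Emit:
play_rows(
  plan=[
    {"slide": [0, 0, -0.1], "rotation": [0, 0, 0]},
    {"slide": [0, 0, 0], "rotation": [0, 0, 0]},
    {"slide": [0, 0, 0], "rotation": [0, 0, 0]},
  ],
)

```text
time_s: 24.45
tool_pos: [0.4753, -0.2454, 0.1342]
eef_rot: [[-0.246, 0.969, 0.001], [0.969, 0.246, -0.003], [-0.003, 0.001, -1.0]]
wrist_force: [0.5, -0.6, -1.1]
finger_gap: 0.027
```

```bash
python3 look.py 13
```

```text
24.6 [ 0.47526983 -0.24541221  0.13419245] [ 0.09819584 -0.293023   -1.1016014 ] [-0.02952284  0.00520159 -0.00732918] 0.026622356594936124
```

Emit:
play_rows(
  plan=[
    {"slide": [0, 0, -0.1], "rotation": [0, 0, 0]},
    {"slide": [0, 0, 0], "rotation": [0, 0, 0]},
    {"slide": [0, 0, 0], "rotation": [0, 0, 0]},
  ],
)

```text
time_s: 24.98
tool_pos: [0.4755, -0.2457, 0.1342]
eef_rot: [[-0.246, 0.969, 0.002], [0.969, 0.246, -0.004], [-0.004, 0.001, -1.0]]
wrist_force: [-0.5, -0.1, -1.2]
finger_gap: 0.0269
```

```bash
python3 look.py 14; python3 -c "
from h import *
crop(cv2.imread('pics/side14.png'),220,220,290,300,8,'c25')"
```

```text
25.125 [ 0.47549099 -0.24574145  0.13417168] [-0.24478588 -0.09203716 -0.07574064] [0.03839636 0.0637467  0.04767065] 0.026952894988924253
```

View pics/c25.png

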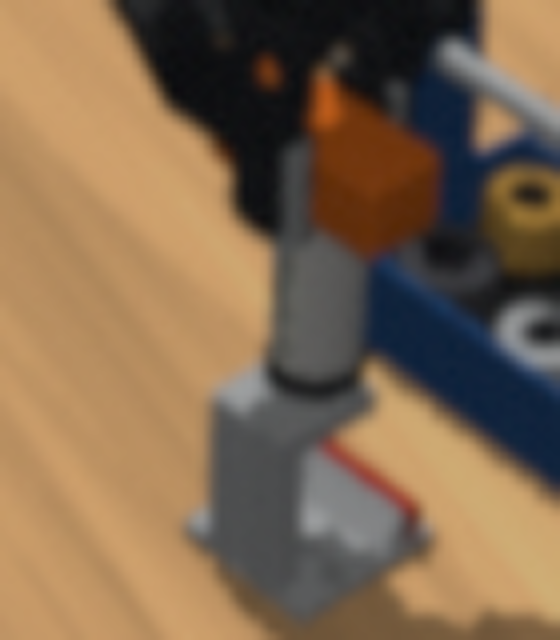

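The foot is on the bench and the load is gone. I'll release.

Emit:
play_rows(
  plan=[
    {"slide": [0, 0, 0], "rotation": [0, 0, 0]},
    {"slide": [0, 0, 0], "rotation": [0, 0, 0]},
    {"slide": [0, 0, 0], "rotation": [0, 0, 0]},
    {"slide": [0, 0, 0], "rotation": [0, 0, 0]},
    {"slide": [0, 0, 0], "rotation": [0, 0, 0]},
    {"slide": [0, 0, 0], "rotation": [0, 0, 0]},
  ],
  gripper=7.0,
)

```text
time_s: 25.88
tool_pos: [0.4758, -0.2458, 0.1342]
eef_rot: [[-0.246, 0.969, 0.003], [0.969, 0.246, -0.004], [-0.004, 0.001, -1.0]]
wrist_force: [0.3, -0.7, 0.4]
finger_gap: 0.0703
```

```bash
python3 look.py 15; python3 -c "
from h import *
crop(cv2.imread('pics/side15.png'),200,160,330,300,4,'c26')"
```

```text
26.025 [ 0.47579813 -0.24579209  0.1342055 ] [-0.34944355 -0.01500141  0.33956998] [ 0.00123211  0.02420963 -0.03596159] 0.06950176085552306
```

View pics/c26.png

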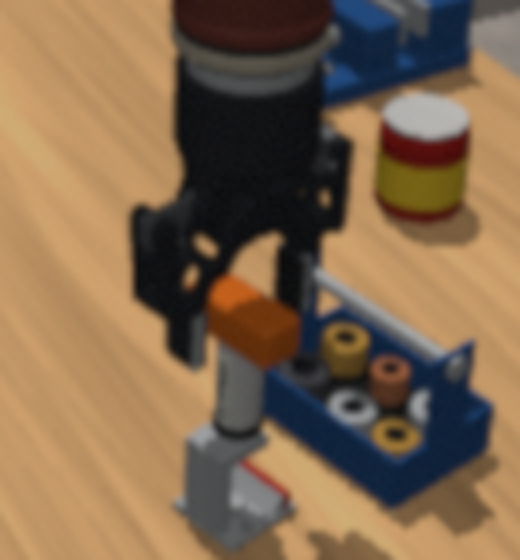

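View pics/wri15.png

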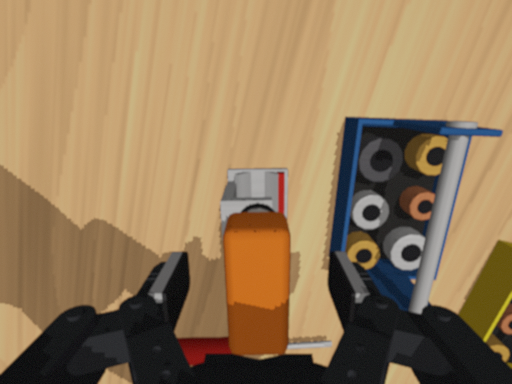

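The scale stands free and upright, and the fingers are clear of the handle on both sides (wrist (258,280)). I'll go straight up.

Emit:
play_rows(
  plan=[
    {"slide": [0, 0, 1], "rotation": [0, 0, 0]},
    {"slide": [0, 0, 2], "rotation": [0, 0, 0]},
    {"slide": [0, 0, 3], "rotation": [0, 0, 0]},
    {"slide": [0, 0, 3], "rotation": [0, 0, 0]},
    {"slide": [0, 0, 2], "rotation": [0, 0, 0]},
    {"slide": [0, 0, 0], "rotation": [0, 0, 0]},
    {"slide": [0, 0, 0], "rotation": [0, 0, 0]},
    {"slide": [0, 0, 0], "rotation": [0, 0, 0]},
  ],
)

```text
time_s: 27.02
tool_pos: [0.4752, -0.2453, 0.2496]
eef_rot: [[-0.246, 0.969, 0.003], [0.969, 0.246, -0.004], [-0.005, 0.002, -1.0]]
wrist_force: [-0.2, 0.0, -0.6]
finger_gap: 0.0701
```

```bash
python3 look.py 16
python3 - <<'E'
from h import *
a=cv2.imread('pics/side16.png');b=cv2.imread('pics/sce16.png')
crop(a,190,140,350,300,4,'c27');crop(b,140,100,270,230,5,'c28')
W=eyes.camera_model('wrist');w=cv2.imread('pics/wri16.png');h=cv2.cvtColor(w,cv2.COLOR_BGR2HSV)
mk=cv2.inRange(h,(5,200,100),(14,255,255));c=max(cv2.findContours(mk,0,2)[0],key=cv2.contourArea)
print(cv2.minAreaRect(np.array([onz(W,*p,.150)[:2] for p in c[:,0].astype(float)],np.float32)*1000))
for n,A,B in(('side','side0',a),('scene','scene0',b)):
    A=cv2.imread(f'pics/{A}.png');d=cv2.absdiff(A,B).max(2)
    for nm,X in(('spray',None),):pass
def sh(r,c,x0,y0,x1,y1):
    T=cv2.imread(f'pics/{r}.png',0)[y0:y1,x0:x1].astype(np.float32);S=cv2.imread(f'pics/{c}.png',0)[y0-12:y1+12,x0-12:x1+12].astype(np.float32)
    w=np.eye(2,3,dtype=np.float32);w[:,2]=12
    cc,w=cv2.findTransformECC(T,S,w,0,(3,200,1e-5),None,3);return round(cc,3),w[:,2]-12
for nm,box in(('tote',(172,186,218,214)),('tin',(232,218,258,248)),('spray',(347,168,370,209)),('driver',(145,168,160,203))): print(nm,sh('scene0','sce16',*box))
E
```

```text
27.175 [ 0.4750781  -0.24529609  0.24943146] [-0.08099675 -0.17579915 -0.27636105] [-0.00360531  0.0225181  -0.04899741] 0.06972671546657296
((473.39410400390625, -243.45899963378906), (25.60422706604004, 63.56344223022461), 14.127959251403809)
tote (0.798, array([ 0.3728962, -0.3180437], dtype=float32))
tin (0.998, array([ 0.01858139, -0.08536053], dtype=float32))
spray (0.999, array([ 0.00993443, -0.03499508], dtype=float32))
driver (0.798, array([0.36144638, 0.52687454], dtype=float32))
```

View pics/c27.png

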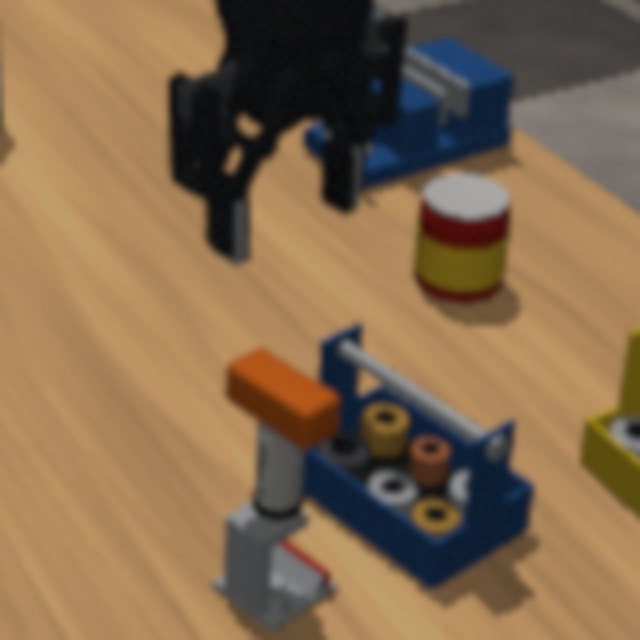

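View pics/c28.png

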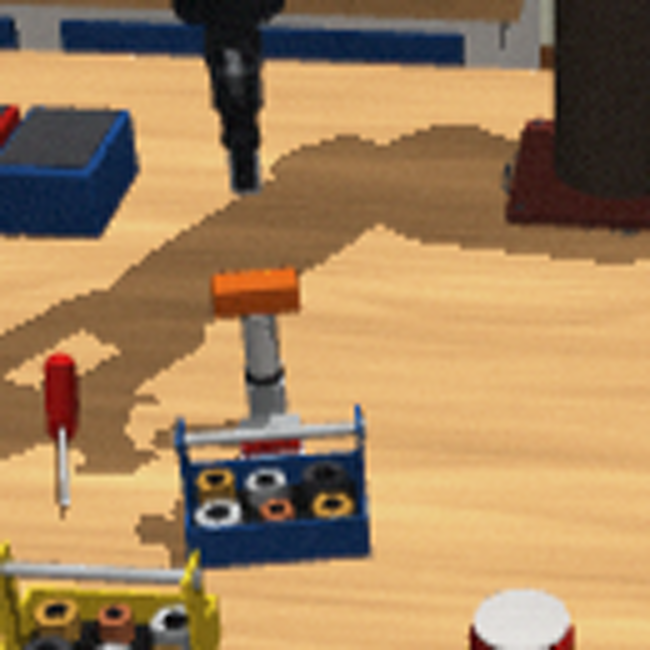

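The scale stands upright and slack with a gap to the tote, the tote is upright, and the arm is clear. I'm handing it in.

```bash
python3 -c "
from bench import ticket
print(ticket.close_job())"
```

```text
the job is handed in; nothing more can be done
None
```

I weighed the blue tote with the hand scale and handed the job in at about 27 s. No verdict is reported, so what follows rests on my own checks.

**What was done**
- I took the scale by its orange handle and hooked it under the middle of the tote's bar.
- I raised it until the tote hung level about 8 mm clear (side view 8.4 mm, scene view 7.7 mm) and held it still for about 3 s.
- The wrist force puts the tote at roughly 5.8 N, about 0.59 kg, good to perhaps ±0.05 kg because the readings are noisy.
- I lowered the tote softly, unhooked, and stood the scale on its foot with its axis about 111 mm from the tote's centre.

**Last checks**
- **Scale:** upright, slack and released, with a visible gap to the tote.
- **Tote:** upright on the bench, about 1–2 mm from where it started. It slid that much just before lift-off because the arm leaned slightly under load; I corrected the lean.
- **Tin and spray:** shifted less than 0.1 pixel in the scene view, so not moved.
- **Driver:** its image match was weaker (0.80, a 0.4–0.5 pixel shift), probably because the arm's shadow fell beside it. Nothing went near it.

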